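# Start the T-head clamp screws in the capped wells of the calibration rail

### The arm

A 6-joint arm with a two-finger parallel gripper is mounted at the origin on the work surface. World frame = base frame: x ahead of the robot, y to its left, z up, the work surface at z = 0. Lengths are in m, angles in rad, forces in N, time in s.
With the tool pointing down it reaches from about 0.325 to 0.85 m from the base axis. Payload 15.5 kg.
Tool frame: the origin (TCP) lies at the very end of the fingers, on their centre line; the grasp point (between the pads) lies 19 mm behind it; z points along the fingers, y is the line along which they close (so a half turn about z gives the same grasp; the last joint's range is limited). The gripper opens to 91 mm and grips with 3 to 60 N. Pads are 32 mm wide; open, the fingers measure 118 mm over their backs; the gripper's body (76 mm by 178 mm) begins 60 mm behind the grasp point.
Start: joints at [-1.417, 0.494, 1.345, -0, 1.302, -0.096], TCP at [0.155, -0.606, 0.214] pointing down, gripper open.
Joint ranges: [-2.91, 2.91], [-0.82, 2.16], [0.22, 2.67], [-1.22, 4.37], [0.12, 2.79], [-3.08, 3.08]. Speed limits (rad/s): [1.89, 1.89, 2.57, 3.01, 3.01, 3.01].

### API

Orientations are given as a unit quaternion [x, y, z, w].
In Python, from workcell import arm gives the robot as it stands.
- The arm moves only by the shell command python3 jog.py 'ROWS' [OPENING] [FORCE]. ROWS is a JSON list of rows, 1 to 10 of them, each of 4 numbers: dx, dy, dz in m, then a turn about the tool's z in rad; each row is the pose to reach, as a shift and turn from the pose commanded when the command began, along the tool's axes at that moment; what a row does not reach only later rows make up. A row lasts 1/12 s, in which the tool goes at most 0.0417 m and 0.125 rad, less where a joint would pass 70% of its speed; a pose out of reach is approached as far as the arm can. OPENING is the finger opening in m, set as the command begins (- or left out keeps the last). The fingers move at their own pace and stop on an object; FORCE is the grip in N (left out, the last holds). Time passes only in rows, so rows that do not move let the fingers close. It prints the time, the measured TCP pose, the force, the opening and the grip force at its end.
- arm.get_obs(): the state, without advancing time (a new reading comes with each control period).
- arm.read_camera(name): name is "side" or "top"; returns the picture (420x560x3 uint8, red, green, blue); there is no depth.
- arm.calibration(name): a dict with "intrinsics" (3x3 intrinsics, pixels), "rvec" (rotation vector, rad) and "tvec" (3), from world to camera coordinates, as OpenCV has them. Camera axes: x right, y down, z forward; pixel columns grow to the right and rows downward; lengths in m; the calibration is good to about 2 mm. A picture is of the moment at which its call begins. calibration takes no time and is no camera call.
- arm.hand_in(): hands the job in; it is judged then, once.
The state is a dict: "time": time; "joint_pos": joint angles; "joint_velocities": joint speeds; "joint_torque": joint torques, N m; "tcp_pos": TCP position; "orientation": TCP orientation; "wrist_force": force on the tool from outside, world axes, zero at the start; "torque": the same for the moment, N m; "finger_gap": finger opening in m; "gripper_force": force on a finger pad.
Only numpy, scipy, OpenCV 4.12 (cv2) and the standard library are available. Lean on these libraries where they do the work, as an engineer would, in place of code of your own. Each camera call takes 0.05 s, during which the arm holds its last target. There are 200 camera calls.

### The job

Fit every long T-head screw standing in a phenolic holder into a well block of its own on the calibration rail: flip that well's keeper cap open, lower the screw upright to the bottom, feel for the thread start without forcing it, and turn it clockwise until it is fully home; then press the cap shut round its shank. Finish with all three caps pressed shut, also that of a spare well, and leave the other things on the bench where they are.

Things in the scene. Friction and masses are not known exactly. Their poses are not given: they have to be found in the camera images.
- screw1: Black T-head screw, 158 mm long, 0.15-0.3 kg, upright; None if absent or held. Origin: centre of its flat tip; z up the shank, x along T-head and thread lugs. From the tip up: lug bar 25 (x) x 9 (y) x 7 mm; 12 mm core; tapered guide collar 30 mm dia. at 34-62 mm; bare 12 mm shank; T-head at 130-158 mm, 46 (x) x 16 mm (y): grip across the 16. Half a turn about z gives the same screw.
- holder1: Loose tan phenolic holder, 0.7 kg: round foot 80 mm diameter, upright tube 52 mm outside, 34 mm bore, 60 mm tall. Origin: centre of its underside on the bench. A screw standing in it has its tip 8 mm above the origin; a holder may be empty. It may get knocked along the bench with its screw.
- well1: Fixed grey well block, 64 x 64 mm, 95 mm high, one of three in a row on a rail plate. Origin: centre of its underside on the bench, z up. The well is a vertical 34 mm bore on the z axis, 3 mm chamfer at the mouth, 85 mm deep. Its white cap is hinged on the +x edge. A seated screw's T-head stands 45 to 73 mm above the mouth.
- screw2: Another T-head screw, same in all as screw1; None if it is absent from the job or held.
- holder2: Another phenolic holder, same in all as holder1.
- well2: Another well block, same in all as well1, but with its own hidden thread angle.
- screw3: Another T-head screw, same in all as screw1; None if it is absent from the job or held.
- holder3: Another phenolic holder, same in all as holder1.
- well3: Another well block, same in all as well1, but with its own hidden thread angle.
- seat1 (a point): Floor centre of well1's bore, 10 mm above the bench, axes as the block: tip here when home. Thread, all wells: two lips, tops 17 mm above the floor, a 16 mm slot between, along block x give or take 0.45 rad, hidden, different in each well. Lugs within 0.15 rad of the slot pass, else they land on the lips: feel for it. In line, the screw drops 13 mm, to stand 4 mm above the floor.
- bar1 (a point): Grip point on the lift bar of cap1: steel, 10 mm dia., parallel to block y. Shut, the point is at block x -11, y +66, z 99 mm, and the bar is free from y 22 to 84, beside the block. It swings about the hinge line at block x +27, z 99 mm (radius 38 mm), and can turn in a pinch while followed from above. Its frame turns with the cap.
- cap1 (a joint): Angle of well1's white nylon cap, rad: 0 shut flat on the mouth, grows as the bar is lifted up and over towards block +x, 1.57 upright, limit 2.1. Stiff hinge: stays where left. Cap 44 mm wide, 6 mm thick, reaches 40 mm from the hinge, with a 20 mm slot open at its free end that closes round a seated screw's bare shank. A shut cap bars the well to a screw.
- seat2 (a point): Same point of well2. Thread, for all wells, continued: once dropped, the screw is turned clockwise (seen from above): it winds down the last 4 mm in about 0.9 rad and meets a firm stop at about 1.05 rad, tip on the floor, lugs held under the lips. Turned anticlockwise it stops after about 0.35 rad and does not go down.
- bar2 (a point): Grip point on the lift bar of cap2, placed on well2 as bar1 on well1.
- cap2 (a joint): Angle of the cap of well2, as cap1.
- seat3 (a point): Same point of well3: centre of the floor of its bore. A screw that is fully home has its tip here.
- bar3 (a point): Grip point on the lift bar of cap3, placed on well3 as bar1 on well1.
- cap3 (a joint): Angle of the cap of well3, as cap1.
- ujoint: Bystander, to be left alone: short black universal joint, 120 mm long, lying along its x, 38 mm high. Origin: centre of its underside.
- insert: Bystander, to be left alone: tan phenolic drive insert, 70 mm square foot and 44 mm boss, 48 mm high. Origin: centre of its underside.
- collar: Bystander, to be left alone: brass locking collar, 52 mm diameter, 22 mm high, behind the wells. Origin: centre of its underside.
- spacer: Bystander, to be left alone: glossy white nylon spacer, 60 mm diameter, 35 mm high, behind the wells. Origin: centre of its underside.
- railend: Bystander, to be left alone: steel socket rail end, 160 mm long along its x, 62 mm high. Origin: centre of its underside.
- wrench: Bystander, to be left alone: steel wrench, 200 mm long along its x, lying flat. Origin: centre of its underside.

How it is judged:
By the outcome, as a careful person would: the job done as asked, in the order asked, and still so for the second after the job is handed in, with the robot touching nothing.
Of screw1, screw2, screw3 only 2 to 3 are there at a start; the rules pass over those that are not, and their reading is None.
At some moment in a run one of holder1, holder2, holder3 may be knocked a few centimetres aside while the robot is not near it.
It also fails if it takes over 210 s, if anything falls off the work surface, if the arm or the gripper's body presses on something with over 40 N, if the wrist force passes 120 N, or if a joint passes its speed limit or range.

## Working session

There is one attempt and no reset: what is moved stays moved. The work goes in short steps, Python scripts to look and compute and a shell command to move; the robot and the scene stay as the last step left them, time stands still between calls to the robot, and variables do not carry over. Pictures are saved under pics/ and viewed, at most 14 in all, crops included, and the job is handed in when it is done.

```bash
ls; mkdir -p pics; python3 - <<'E'
from workcell import arm
import cv2,numpy as np
for n in("side","top"):
    im=arm.read_camera(n); cv2.imwrite(f"pics/{n}0.png",im[:,:,::-1]); c=arm.calibration(n)
    R=cv2.Rodrigues(np.array(c["rvec"]))[0]; print(n,c["intrinsics"],"C",-R.T@np.array(c["tvec"]).ravel(),"\n",R.round(2))
o=arm.get_obs();print(o)
E
```

```text
jog.py
pics
workcell.py
side [[481.30987364   0.         282.97774403]
 [  0.         481.30987364 209.96660147]
 [  0.           0.           1.        ]] C [0.37259014 0.90866241 0.75300591] 
 [[-0.99 -0.17 -0.02]
 [-0.08  0.58 -0.81]
 [ 0.15 -0.8  -0.58]]
top [[546.83292867   0.         273.61265066]
 [  0.         546.83292867 210.66238995]
 [  0.           0.           1.        ]] C [ 0.39965352 -0.03208037  1.77193605] 
 [[-0.03 -1.   -0.01]
 [-1.    0.03 -0.09]
 [ 0.09  0.01 -1.  ]]
{'time': 0.1, 'joint_pos': array([-1.41652550e+00,  4.94106838e-01,  1.34605943e+00,  5.03196882e-05,
        1.30251032e+00, -9.54946806e-02]), 'joint_velocities': array([-6.15003940e-04, -1.08759528e-03, -6.30456536e-05,  1.14779342e-03,
       -1.21866410e-03, -6.17490451e-04]), 'joint_torque': array([ 1.49210837e-05, -8.80240130e+01, -3.82546270e+01,  7.06230802e-02,
        4.82099829e-02, -4.52038637e-05]), 'tcp_pos': array([ 0.1544561 , -0.60526403,  0.21341003]), 'orientation': array([ 9.92212964e-01,  1.24551751e-01,  8.32066785e-06, -5.42444351e-04]), 'wrist_force': array([ 0.39787962,  0.30143233, -0.40956205]), 'torque': array([ 0.01718892, -0.01184867,  0.009786  ]), 'gripper_force': 0.0, 'finger_gap': 0.09129669182029203}
```

View pics/side0.png

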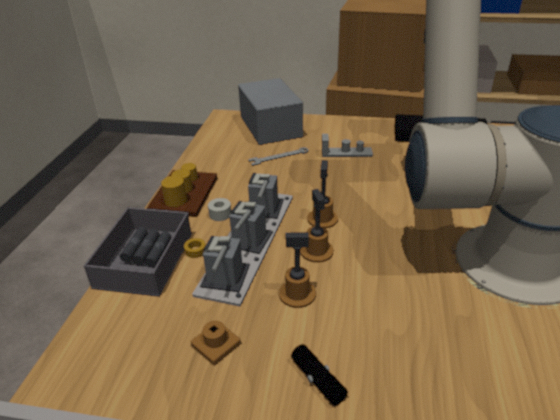

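View pics/top0.png

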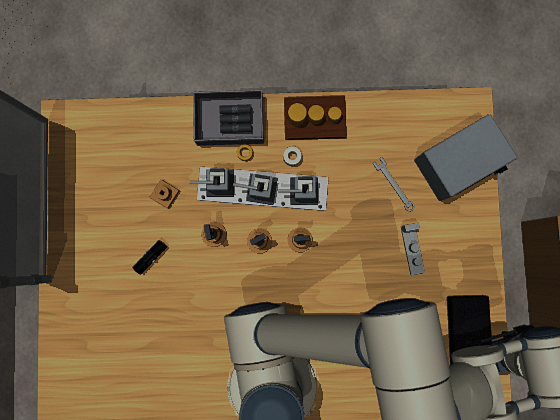

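The side view shows three screws: heads at (297,240), (318,200), (323,172). The three wells are at (223,262), (248,225) and (263,195). In the top view the wells are at (218,182), (262,187), (305,188), with the holders at (213,235), (260,240), (302,240). All three screws are there.

```bash
python3 - <<'E'
import cv2
a=cv2.imread("pics/top0.png")[160:256,185:335]; cv2.imwrite("pics/topc.png",cv2.resize(a,None,fx=5.3,fy=5.3,interpolation=cv2.INTER_CUBIC))
a=cv2.imread("pics/side0.png")[155:310,190:350]; cv2.imwrite("pics/sidec.png",cv2.resize(a,None,fx=3.8,fy=3.8,interpolation=cv2.INTER_CUBIC))
E
```

```text
(no output)
```

View pics/topc.png

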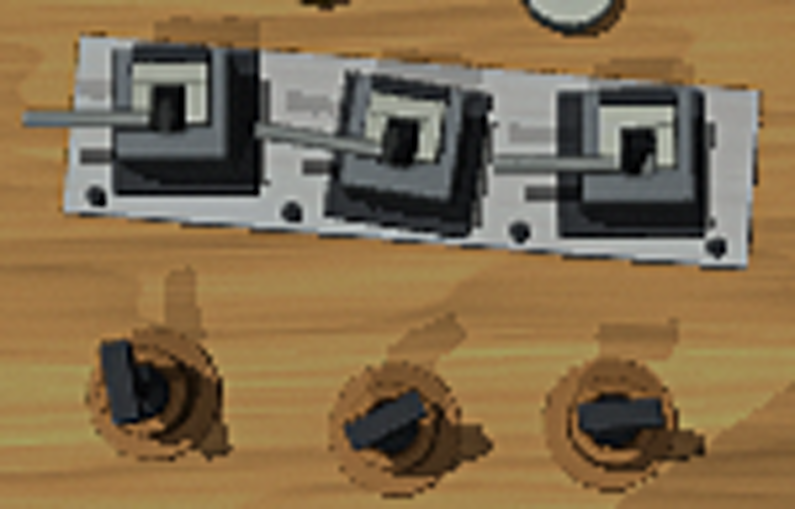

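View pics/sidec.png

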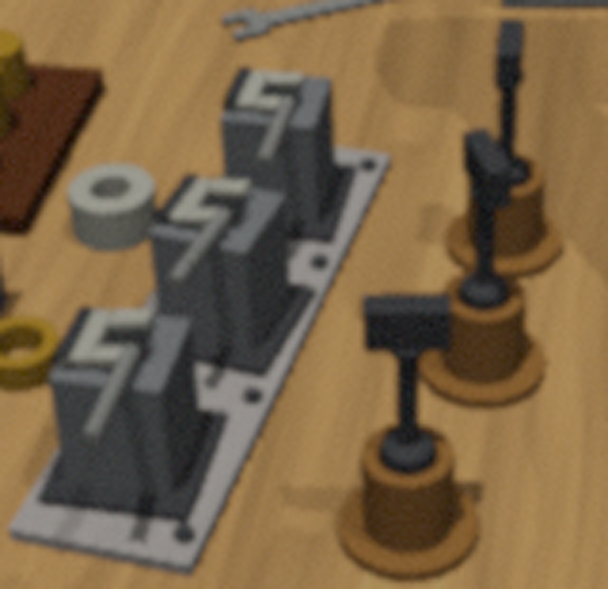

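```bash
python3 - <<'E'
import cv2,numpy as np
t=cv2.imread("pics/top0.png"); s=cv2.imread("pics/side0.png")
a=cv2.resize(t[163:208,198:243],(390,390),interpolation=cv2.INTER_NEAREST)
b=cv2.resize(s[232:292,198:258],(390,390),interpolation=cv2.INTER_NEAREST)
o=np.hstack([a,np.zeros((390,10,3),np.uint8),b]); o=np.clip(o.astype(float)*1.7,0,255).astype(np.uint8); cv2.imwrite("pics/wellA.png",o)
E
```

```text
(no output)
```

View pics/wellA.png

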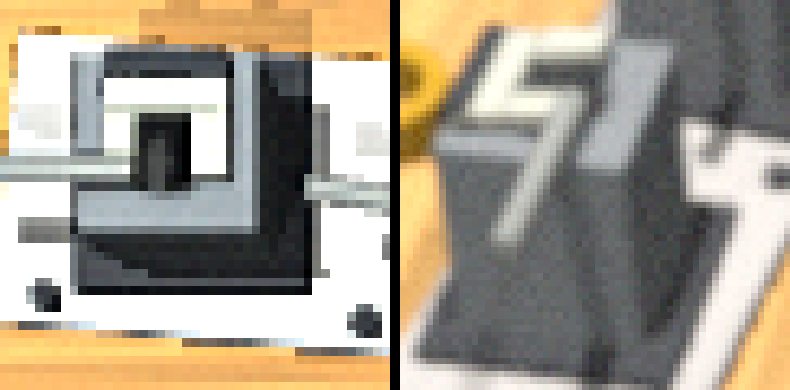

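The cream cap is a separate shape on the blue-grey top face. In the top image the cap runs about (210–224, 172–184) and the top face (206–228, 168–190). I'll check the colours before masking.

```bash
python3 - <<'E'
import cv2
for n,pts in(("top",[(212,173),(222,180),(215,187),(208,176),(202,182),(230,185),(205,205),(240,172),(209,232),(215,232),(222,240),(262,240),(213,240)]),("side",[(210,244),(228,245),(229,250),(222,262),(220,253),(297,240),(297,260),(297,271),(299,283),(285,296),(255,245)])):
    h=cv2.imread(f"pics/{n}0.png")
    for p in pts: print(n,p,h[p[1],p[0]][::-1],cv2.cvtColor(h,cv2.COLOR_BGR2HSV)[p[1],p[0]])
E
```

```text
top (212, 173) [161 164 154] [ 39  16 164]
top (222, 180) [155 161 148] [ 44  21 161]
top (215, 187) [103 110 114] [101  25 114]
top (208, 176) [101 109 112] [ 98  25 112]
top (202, 182) [121 128 124] [ 73  14 128]
top (230, 185) [13 14 15] [105  34  15]
top (205, 205) [144 105  63] [ 16 143 144]
top (240, 172) [165 166 163] [ 40   5 166]
top (209, 232) [53 56 60] [107  30  60]
top (215, 232) [10 13 17] [107 105  17]
top (222, 240) [67 45 25] [ 14 160  67]
top (262, 240) [10 12 15] [108  85  15]
top (213, 240) [161 114  65] [ 15 152 161]
side (210, 244) [112 112 104] [ 30  18 112]
side (228, 245) [53 55 56] [100  14  56]
side (229, 250) [ 98 101 102] [ 98  10 102]
side (222, 262) [50 51 53] [110  14  53]
side (220, 253) [118 118 114] [ 30   9 118]
side (297, 240) [30 32 32] [90 16 32]
side (297, 260) [25 31 30] [85 49 31]
side (297, 271) [31 31 33] [120  15  33]
side (299, 283) [100  68  35] [ 15 166 100]
side (285, 296) [116  80  41] [ 16 165 116]
side (255, 245) [50 52 51] [75 10 52]
```

```bash
cat > h.py <<'E'
import cv2,numpy as np
from workcell import arm
from scipy.spatial.transform import Rotation as Ro
class Cam:
    def __init__(s,n):
        c=arm.calibration(n); s.n=n; s.K=np.array(c["intrinsics"]); s.rv=np.array(c["rvec"],float).ravel(); s.t=np.array(c["tvec"],float).ravel()
        s.R=cv2.Rodrigues(s.rv)[0]; s.C=-s.R.T@s.t
    def ray(s,p): 
        d=s.R.T@np.linalg.inv(s.K)@np.array([p[0],p[1],1.]); return d/np.linalg.norm(d)
    def onz(s,p,z): d=s.ray(p); return s.C+d*(z-s.C[2])/d[2]
    def pix(s,X): return cv2.projectPoints(np.float64(X).reshape(-1,1,3),s.rv,s.t,s.K,None)[0].reshape(-1,2)
def tri(c1,p1,c2,p2):
    d1,d2=c1.ray(p1),c2.ray(p2); A=np.stack([d1,-d2],1); k=np.linalg.lstsq(A,c2.C-c1.C,rcond=None)[0]
    a,b=c1.C+k[0]*d1,c2.C+k[1]*d2; return (a+b)/2,np.linalg.norm(a-b)
def snap(n,name=None):
    im=arm.read_camera(n)
    if name: cv2.imwrite(f"pics/{name}.png",im[:,:,::-1])
    return im.astype(int)
def blobs(m,lo,hi):
    n,l,st,ce=cv2.connectedComponentsWithStats(m.astype(np.uint8),connectivity=8)
    return [(l==i,st[i],ce[i]) for i in range(1,n) if lo<=st[i][4]<=hi]
def tool(tgt,yaw):
    """tgt world TCP, yaw: direction of tool y (closing) in world; tool down. prints tool-axis shift & turn"""
    o=arm.get_obs(); R=Ro.from_quat(o["orientation"]).as_matrix(); d=R.T@(np.array(tgt)-o["tcp_pos"])
    y=np.arctan2(R[1,1],R[0,1]); r=-(yaw-y); r=(r+np.pi/2)%np.pi-np.pi/2
    print("shift",d.round(4),"turn",round(r,3),"j6",o["joint_pos"][5].round(2),"tcp",o["tcp_pos"].round(4),"yawY",round(y,3))
E
python3 - <<'E'
from h import *
T,S=Cam("top"),Cam("side")
t=cv2.imread("pics/top0.png")[:,:,::-1].astype(int); s=cv2.imread("pics/side0.png")[:,:,::-1].astype(int)
r,g,b=t[...,0],t[...,1],t[...,2]
m=(g-b>=6)&(g-b<30)&(g>125)&(r-g<5); m[:165]=0;m[205:]=0
print("top caps")
for k,st,ce in blobs(m,30,400):
    rc=cv2.minAreaRect(np.argwhere(k)[:,::-1].astype(np.float32)); print(st,ce.round(1),rc, T.onz(rc[0],.102).round(4))
f=(b-r>=6)&(g>85)&(g<130); f[:160]=0;f[210:]=0
print("top grey")
for k,st,ce in blobs(f,30,600):
    rc=cv2.minAreaRect(np.argwhere(k)[:,::-1].astype(np.float32)); print(st,ce.round(1),rc, T.onz(rc[0],.095).round(4))
q=(g>38)&(g<80)&(t.max(2)-t.min(2)<14); q[:220]=0;q[256:]=0;q[:,:190]=0;q[:,330:]=0
print("heads")
for k,st,ce in blobs(q,20,300):
    rc=cv2.minAreaRect(np.argwhere(k)[:,::-1].astype(np.float32)); print(st,ce.round(1),rc, T.onz(ce,.166).round(4))
r,g,b=s[...,0],s[...,1],s[...,2]
print("side black")
d=(s.max(2)<62)&(s.max(2)-s.min(2)<16);d[:,:282]=0;d[:,335:]=0;d[:160]=0;d[290:]=0
for k,st,ce in blobs(d,60,3000):
    print(st,ce.round(1)); 
    for row in range(st[1],st[1]+st[3],3):
        c=np.flatnonzero(k[row]); print(row,c.min(),c.max(),end="; ")
    print()
m=(g-b>=6)&(g-b<30)&(g>85)&(r-g<6); m[:170]=0;m[275:]=0;m[:,:195]=0;m[:,295:]=0
print("side caps")
for k,st,ce in blobs(m,20,900): print(st,ce.round(1))
E
```

```text
top caps
[210 172  14  11  91] [217.1 175.7] ((216.5, 177.0), (10.0, 13.0), 90.0) [0.6564 0.1557 0.102 ]
[254 178  15  12  83] [261.2 182.2] ((260.62164306640625, 183.270263671875), (13.480716705322266, 10.192737579345703), 9.462321281433105) [0.6331 0.02   0.102 ]
[298 180  14  11  94] [304.7 183.8] ((304.5, 185.0), (10.0, 13.0), 90.0) [ 0.6241 -0.1149  0.102 ]
top grey
[384 167  24  35  58] [396.1 184.5] ((395.38458251953125, 184.076904296875), (41.047813415527344, 2.77350115776062), 56.3099365234375) [ 0.6203 -0.3954  0.095 ]
[207 169   3  11  31] [207.9 174.1] ((208.0, 174.0), (10.0, 2.0), 90.0) [0.6675 0.1827 0.095 ]
[207 169  20  20 112] [219.2 183.6] ((216.5, 178.5), (19.0, 19.0), 90.0) [0.6527 0.1565 0.095 ]
[250 177  22  20 138] [262.3 190.6] ((260.5, 186.5), (19.0, 21.0), 90.0) [0.6241 0.0208 0.095 ]
[295 177   3  12  36] [296.  182.5] ((296.0, 182.5), (11.0, 2.0), 90.0) [ 0.6335 -0.0892  0.095 ]
[295 177  21  21 132] [306.9 192.4] ((304.5234680175781, 187.44613647460938), (19.97235679626465, 20.02491569519043), 86.98721313476562) [ 0.6174 -0.1151  0.095 ]
heads
[204 224   
[... 534 characters left out ...]
; 164 322 325; 167 322 325; 170 321 325; 173 321 325; 176 321 325; 179 323 324; 182 322 324; 185 323 324; 188 322 324; 191 313 323; 194 313 323; 197 313 326; 200 314 328; 203 315 324; 206 315 323; 209 316 320; 212 316 319; 215 316 319; 218 315 319; 221 316 319; 224 316 318; 227 315 319; 230 312 322; 233 312 322; 
[286 234  23  45 430] [297.  250.8]
234 287 306; 237 286 307; 240 287 307; 243 287 307; 246 288 307; 249 295 298; 252 296 298; 255 296 298; 258 296 298; 261 296 298; 264 296 298; 267 295 298; 270 292 303; 273 291 303; 276 291 303; 
side caps
[252 174  18  10  95] [258.7 178.6]
[209 199  21  21 278] [218.6 207.6]
[235 201  21  14 128] [243.6 207.1]
[208 236  23  15 169] [216.9 243.2]
```

```bash
python3 - <<'E'
from h import *
T,S=Cam("top"),Cam("side")
t=cv2.imread("pics/top0.png").max(2).astype(float)
def cross(p,th,rev=False):
    p=np.array(p); i=np.flatnonzero((p[:-1]>=th)&(p[1:]<th)); 
    return None if len(i)==0 else i[-1 if rev else 0]+(p[i[0]]-th)/(p[i[0]]-p[i[0]+1]) if not rev else i[-1]+(p[i[-1]]-th)/(p[i[-1]]-p[i[-1]+1])
for nm,(c0,r0) in dict(A=(217,178.5),B=(261,186),C=(305,187.5)).items():
    f=[];rt=[]
    for c in range(int(c0)-7,int(c0)+7):
        v=cross(t[int(r0)+8:int(r0)+16,c],70); 
        if v is not None:f.append((c,int(r0)+8+v))
    for r in range(int(r0)-5,int(r0)+7):
        v=cross(t[r,int(c0)+8:int(c0)+15],70)
        if v is not None: rt.append((int(c0)+8+v,r))
    F=np.array([T.onz(p,.095)[:2] for p in f]);G=np.array([T.onz(p,.095)[:2] for p in rt])
    def line(P):
        for _ in range(2):
            m=np.median(P,0);vx=cv2.fitLine(P.astype(np.float32),cv2.DIST_HUBER,0,.001,.001).ravel(); d=(P-vx[2:])@[-vx[1],vx[0]]; P=P[abs(d)<.002]
        return vx
    a,b=line(F),line(G)
    ya=np.arctan2(-a[0]*np.sign(a[1]),a[1]*np.sign(a[1])); yb=np.arctan2(b[1]*np.sign(b[0]),b[0]*np.sign(b[0])); 
    k=np.linalg.solve(np.stack([a[:2],-b[:2]],1),(b-a)[2:]); cor=a[2:]+k[0]*a[:2]
    y=(ya+yb)/2; R=np.array([[np.cos(y),-np.sin(y)],[np.sin(y),np.cos(y)]])
    print(nm,len(f),len(rt),"yaws",ya.round(3),yb.round(3),"centre",(cor+R@[.032,.032]).round(4))
for nm,tc,ang,sh in(("A",(206.9,231.45),80.54,[(297,250),(297,266)]),("B",(257,238.75),-28.6,[(317.7,209),(317.2,227)]),("C",(301.15,237.55),-5.2,[(323.2,179),(323.2,188)])):
    n=np.cross(S.ray(sh[0]),S.ray(sh[1])); d=T.ray(tc); k=n@(S.C-T.C)/(n@d); P=T.C+k*d
    u=np.array([np.cos(np.radians(ang)),np.sin(np.radians(ang))])*7; w=T.onz(np.array(tc)+u,.166)-T.onz(np.array(tc)-u,.166)
    print(nm,"tri",P.round(4),"at.166",T.onz(tc,.166).round(4),"head yaw",np.arctan2(w[1],w[0]).round(3),"side resid px",[ (S.pix(T.onz(tc,.166)*[1,1,0]+[0,0,z])[0]).round(1) for z in(.13,.08)])
for a,b in(((216.5,177),(219,242.5)),((260.6,183.3),(245.5,207)),((304.5,185),(261.5,178.5))): print("cap tri",tri(T,a,S,b))
E
```

```text
A 14 12 yaws -0.024 -0.019 centre [0.6515 0.156 ]
B 14 12 yaws -0.191 -0.178 centre [0.6272 0.0207]
C 14 12 yaws -0.025 -0.033 centre [ 0.6186 -0.1149]
A tri [0.4839 0.1753 0.197 ] at.166 [0.4856 0.1794 0.166 ] head yaw -2.992 side resid px [array([296.1, 248.3]), array([296.2, 266.9])]
B tri [0.4585 0.0306 0.2139] at.166 [0.4603 0.0325 0.166 ] head yaw -1.098 side resid px [array([317. , 207.3]), array([316.6, 225. ])]
C tri [ 0.4605 -0.0973  0.1627] at.166 [ 0.4604 -0.0971  0.166 ] head yaw -1.506 side resid px [array([322.9, 177. ]), array([322.4, 194. ])]
cap tri (array([0.65527845, 0.15516217, 0.10538062]), np.float64(0.0011276639904887378))
cap tri (array([0.63090854, 0.01963583, 0.10525233]), np.float64(0.0033870016355903487))
cap tri (array([ 0.62181242, -0.11528569,  0.10128783]), np.float64(0.004765525041929913))
```

```bash
python3 -c "
from h import *
tool([.4,-.3,.30],-.02)"; python3 jog.py '[[0,0,-0.1,-1.2],[0,0,-0.1,-1.2],[0,0,-0.1,-1.2],[0,0,-0.1,-1.2],[0,0,-0.1,-1.2],[0,0,-0.1,-1.2],[0,0,-0.1,-1.2],[0,0,-0.1,-1.2],[0,0,-0.1,-1.2],[0,0,-0.1,-1.2]]' 0.05 20; python3 -c "
from h import *
tool([.4,-.3,.30],-.02);tool([.642,.223,.15],-.02)"
```

```text
shift [ 0.3134 -0.2352 -0.0863] turn -1.301 j6 -0.1 tcp [ 0.1545 -0.6053  0.2134] yawY -1.321
time: 0.93
tcp_pos: [0.1545, -0.6054, 0.3135]
orientation: [0.746, 0.666, 0.0, -0.0]
wrist_force: [-0.7, -1.0, 0.3]
finger_gap: 0.0499
gripper_force: 0.0
shift [0.3313 0.2093 0.0137] turn -0.094 j6 -1.3 tcp [ 0.1545 -0.6054  0.3135] yawY -0.114
shift [0.8783 0.3903 0.1641] turn -0.094 j6 -1.3 tcp [ 0.1545 -0.6054  0.3135] yawY -0.114
```

```bash
python3 jog.py '[[0.33,0.21,0,-0.094],[0.33,0.21,0,-0.094],[0.33,0.21,0,-0.094],[0.33,0.21,0,-0.094],[0.33,0.21,0,-0.094],[0.33,0.21,0,-0.094],[0.33,0.21,0,-0.094],[0.33,0.21,0,-0.094],[0.33,0.21,0,-0.094],[0.33,0.21,0,-0.094]]'; python3 -c "
from h import *
tool([.642,.223,.15],-.02)"
```

```text
time: 1.77
tcp_pos: [0.4048, -0.2995, 0.3138]
orientation: [0.716, 0.698, 0.001, -0.0]
wrist_force: [0.4, -0.2, 0.4]
finger_gap: 0.0498
gripper_force: 0.0
shift [0.528  0.2241 0.1646] turn -0.005 j6 -0.73 tcp [ 0.4048 -0.2995  0.3138] yawY -0.025
```

```bash
python3 jog.py '[[0.35,0.16,0,0],[0.35,0.16,0,0],[0.35,0.16,0,0],[0.35,0.16,0,0],[0.35,0.16,0,0],[0.35,0.16,0,0],[0.35,0.16,0,0],[0.35,0.16,0,0],[0.35,0.16,0,0],[0.35,0.16,0,0]]'; python3 -c "
from h import *
tool([.642,.223,.15],-.02)"
```

```text
time: 2.6
tcp_pos: [0.5737, 0.0472, 0.3134]
orientation: [0.715, 0.699, 0.0, -0.001]
wrist_force: [-1.1, 1.2, -0.8]
finger_gap: 0.0497
gripper_force: 0.0
shift [0.1772 0.0641 0.1636] turn -0.004 j6 0.0 tcp [0.5737 0.0472 0.3134] yawY -0.024
```

```bash
python3 jog.py '[[0.177,0.064,0,0],[0.177,0.064,0,0],[0.177,0.064,0,0],[0.177,0.064,0,0],[0.177,0.064,0,0],[0.177,0.064,0.04,0],[0.177,0.064,0.08,0],[0.177,0.064,0.12,0],[0.177,0.064,0.15,0],[0.177,0.064,0.16,0]]'; python3 jog.py '[[0,0,0.03,0],[0,0,0.05,0],[0,0,0.06,0],[0,0,0.064,0],[0,0,0.064,0]]'; python3 jog.py '[[0,0,0,0],[0,0,0,0],[0,0,0,0],[0,0,0,0],[0,0,0,0],[0,0,0,0]]' 0.0 10;  python3 -c "
from h import *
tool([.642,.223,.089],-.02); print(arm.get_obs()['wrist_force'])"
```

```text
time: 3.43
tcp_pos: [0.6382, 0.2166, 0.1487]
orientation: [0.717, 0.697, -0.003, -0.002]
wrist_force: [-0.2, -0.9, -0.7]
finger_gap: 0.0502
gripper_force: 0.0
time: 3.85
tcp_pos: [0.6412, 0.2174, 0.0902]
orientation: [0.717, 0.697, -0.0, 0.0]
wrist_force: [-0.0, 0.0, 0.3]
finger_gap: 0.0502
gripper_force: 0.0
time: 4.35
tcp_pos: [0.6411, 0.2174, 0.0902]
orientation: [0.717, 0.698, 0.0, 0.0]
wrist_force: [6.2, -3.0, -1.3]
finger_gap: 0.0128
gripper_force: 3.6
shift [0.0056 0.0008 0.0012] turn -0.007 j6 0.27 tcp [0.6411 0.2174 0.0902] yawY -0.027
[ 6.20971414 -2.97617216 -1.31578165]
```

```bash
python3 jog.py '[[0,0.001,0,0],[0,0.001,0,0],[0,0.001,0,0]]'; python3 jog.py '[[0,0.001,0,0],[0,0.001,0,0],[0,0.001,0,0]]'
```

```text
time: 4.6
tcp_pos: [0.6427, 0.2174, 0.0902]
orientation: [0.717, 0.698, 0.001, 0.0]
wrist_force: [5.0, -0.7, -1.2]
finger_gap: 0.0093
gripper_force: 10.0
time: 4.85
tcp_pos: [0.6427, 0.2174, 0.0899]
orientation: [0.717, 0.697, -0.0, -0.0]
wrist_force: [0.9, 0.8, 0.2]
finger_gap: 0.0096
gripper_force: 10.0
```

```bash
python3 jog.py '[[0,0,-0.0038,0],[0,0.0008,-0.0075,0],[0,0.0017,-0.0112,0],[0,0.003,-0.0148,0],[0,0.0047,-0.0182,0],[0,0.0066,-0.0215,0],[0,0.0089,-0.0245,0],[0,0.0115,-0.0273,0],[0,0.0144,-0.0298,0],[0,0.0175,-0.032,0]]' - 30; python3 jog.py '[[0,0.0033,-0.0019,0],[0,0.0067,-0.0034,0],[0,0.0104,-0.0046,0],[0,0.014,-0.0054,0],[0,0.0178,-0.0059,0],[0,0.0216,-0.006,0],[0,0.0254,-0.0057,0],[0,0.0291,-0.005,0],[0,0.0328,-0.004,0],[0,0.0346,-0.0033,0]]'; python3 - <<'E'
from h import *
t=snap("top");s=snap("side"); o=np.hstack([cv2.resize(t[140:220,180:260].astype(np.uint8),(400,400)),cv2.resize(s[190:300,180:290].astype(np.uint8),(400,400))]); cv2.imwrite("pics/openA.png",o[:,:,::-1])
E
```

```text
time: 5.68
tcp_pos: [0.6601, 0.2168, 0.121]
orientation: [0.717, 0.697, -0.001, -0.0]
wrist_force: [3.5, -0.4, -14.0]
finger_gap: 0.0092
gripper_force: 30.0
time: 6.52
tcp_pos: [0.6956, 0.2159, 0.126]
orientation: [0.717, 0.698, 0.0, 0.0]
wrist_force: [-3.7, 1.6, 4.8]
finger_gap: 0.0092
gripper_force: 30.0
```

View pics/openA.png

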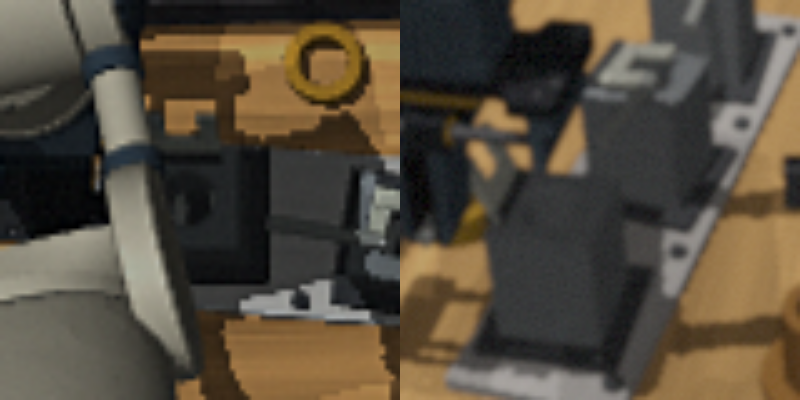

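The cap of well A stands open, past upright: the top view shows the dark bore and the side view shows the cap behind the block. Next I release it and go to bar B.

```bash
python3 jog.py '[[0,0,0,0],[0,0,0,0],[0,0,-0.03,0],[0,0,-0.06,0],[0,0,-0.06,0]]' 0.045 20; python3 -c "
from h import *
tool([.6293,.0874,.15],-.185)"
```

```text
time: 7.03
tcp_pos: [0.6977, 0.2165, 0.1913]
orientation: [0.717, 0.698, 0.004, 0.002]
wrist_force: [0.7, 0.1, 1.1]
finger_gap: 0.0398
gripper_force: 0.0
shift [-0.131  -0.0652  0.0406] turn 0.158 j6 0.25 tcp [0.6977 0.2165 0.1913] yawY -0.027
```

```bash
python3 jog.py '[[-0.13,-0.065,0,0.158],[-0.13,-0.065,0,0.158],[-0.13,-0.065,0,0.158],[-0.13,-0.065,0,0.158],[-0.13,-0.065,0.02,0.158],[-0.13,-0.065,0.04,0.158]]'; python3 -c "
from h import *
tool([.6293,.0874,.09],-.185)"
```

```text
time: 7.53
tcp_pos: [0.627, 0.0863, 0.1462]
orientation: [0.77, 0.638, 0.001, 0.001]
wrist_force: [0.3, -0.4, -0.8]
finger_gap: 0.0449
gripper_force: 0.0
shift [0.0014 0.0018 0.0562] turn -0.002 j6 0.23 tcp [0.627  0.0863 0.1462] yawY -0.187
```

```bash
python3 jog.py '[[0.001,0.002,0.03,0],[0.001,0.002,0.05,0],[0.001,0.002,0.056,0],[0.001,0.002,0.056,0]]';  python3 jog.py '[[0,0,0,0],[0,0,0,0],[0,0,0,0],[0,0,0,0],[0,0,0,0],[0,0,0,0]]' 0.0 10
```

```text
time: 7.87
tcp_pos: [0.6278, 0.0883, 0.0878]
orientation: [0.769, 0.639, -0.001, -0.001]
wrist_force: [-0.2, -0.3, 0.6]
finger_gap: 0.045
gripper_force: 0.0
time: 8.37
tcp_pos: [0.6297, 0.0882, 0.0899]
orientation: [0.769, 0.639, 0.001, 0.001]
wrist_force: [4.4, 1.0, -2.5]
finger_gap: 0.0097
gripper_force: 10.0
```

```bash
python3 jog.py '[[0,0.0003,0,0],[0,0.0003,0,0]]' - 30; python3 jog.py '[[0,0,-0.0038,0],[0,0.0008,-0.0075,0],[0,0.0017,-0.0112,0],[0,0.003,-0.0148,0],[0,0.0047,-0.0182,0],[0,0.0066,-0.0215,0],[0,0.0089,-0.0245,0],[0,0.0115,-0.0273,0],[0,0.0144,-0.0298,0],[0,0.0175,-0.032,0]]' - 30; python3 jog.py '[[0,0.0033,-0.0019,0],[0,0.0067,-0.0034,0],[0,0.0104,-0.0046,0],[0,0.014,-0.0054,0],[0,0.0178,-0.0059,0],[0,0.0216,-0.006,0],[0,0.0254,-0.0057,0],[0,0.0291,-0.005,0],[0,0.0328,-0.004,0],[0,0.0346,-0.0033,0]]';  python3 jog.py '[[0,0,0,0],[0,0,0,0],[0,0,-0.03,0],[0,0,-0.06,0],[0,0,-0.06,0]]' 0.045 20;python3 -c "
from h import *
tool([.6194-.009,-.115+.066,.15],-.029)"
```

```text
time: 8.53
tcp_pos: [0.6297, 0.0883, 0.0896]
orientation: [0.769, 0.639, 0.001, 0.0]
wrist_force: [4.2, -0.5, 0.7]
finger_gap: 0.0093
gripper_force: 30.0
time: 9.37
tcp_pos: [0.6468, 0.0847, 0.1201]
orientation: [0.769, 0.639, -0.0, 0.0]
wrist_force: [10.5, -1.5, -24.1]
finger_gap: 0.0094
gripper_force: 30.0
time: 10.2
tcp_pos: [0.681, 0.0786, 0.1256]
orientation: [0.769, 0.639, 0.001, 0.0]
wrist_force: [-5.0, 1.6, 5.1]
finger_gap: 0.0093
gripper_force: 30.0
time: 10.62
tcp_pos: [0.6831, 0.0788, 0.1907]
orientation: [0.769, 0.639, 0.003, 0.003]
wrist_force: [0.8, -0.1, 1.1]
finger_gap: 0.0398
gripper_force: 0.0
shift [-0.1391 -0.0483  0.04  ] turn -0.156 j6 0.21 tcp [0.6831 0.0788 0.1907] yawY -0.185
```

```bash
python3 jog.py '[[-0.139,-0.048,0,-0.156],[-0.139,-0.048,0,-0.156],[-0.139,-0.048,0,-0.156],[-0.139,-0.048,0,-0.156],[-0.139,-0.048,0.02,-0.156],[-0.139,-0.048,0.04,-0.156]]'; python3 -c "
from h import *
tool([.6194-.009,-.115+.066,.09],-.029)"
```

```text
time: 11.12
tcp_pos: [0.608, -0.0509, 0.1456]
orientation: [0.718, 0.696, 0.001, 0.002]
wrist_force: [-0.0, -0.7, -0.8]
finger_gap: 0.0454
gripper_force: 0.0
shift [0.002  0.0022 0.0556] turn -0.002 j6 -0.15 tcp [ 0.608  -0.0509  0.1456] yawY -0.031
```

```bash
python3 jog.py '[[0.002,0.002,0.03,0],[0.002,0.002,0.05,0],[0.002,0.002,0.056,0],[0.002,0.002,0.056,0]]';  python3 jog.py '[[0,0,0,0],[0,0,0,0],[0,0,0,0],[0,0,0,0],[0,0,0,0],[0,0,0,0]]' 0.0 10
```

```text
time: 11.45
tcp_pos: [0.6088, -0.0471, 0.0874]
orientation: [0.717, 0.697, -0.001, -0.001]
wrist_force: [-0.3, -0.0, 0.5]
finger_gap: 0.0451
gripper_force: 0.0
time: 11.95
tcp_pos: [0.6094, -0.0471, 0.0889]
orientation: [0.717, 0.697, 0.0, 0.0]
wrist_force: [-0.1, -1.6, 0.6]
finger_gap: 0.0095
gripper_force: 10.0
```

```bash
python3 jog.py '[[0,0,-0.0038,0],[0,0.0008,-0.0075,0],[0,0.0017,-0.0112,0],[0,0.003,-0.0148,0],[0,0.0047,-0.0182,0],[0,0.0066,-0.0215,0],[0,0.0089,-0.0245,0],[0,0.0115,-0.0273,0],[0,0.0144,-0.0298,0],[0,0.0175,-0.032,0]]' - 30; python3 jog.py '[[0,0.0033,-0.0019,0],[0,0.0067,-0.0034,0],[0,0.0104,-0.0046,0],[0,0.014,-0.0054,0],[0,0.0178,-0.0059,0],[0,0.0216,-0.006,0],[0,0.0254,-0.0057,0],[0,0.0291,-0.005,0],[0,0.0328,-0.004,0],[0,0.0346,-0.0033,0]]';  python3 jog.py '[[0,0,0,0],[0,0,0,0],[0,0,-0.03,0],[0,0,-0.1,0],[0,0,-0.15,0],[0,0,-0.15,0]]' 0.045 20;python3 -c "
from h import *
tool([.46,-.097,.28],-1.506+1.571)"
```

```text
time: 12.78
tcp_pos: [0.6242, -0.0471, 0.1208]
orientation: [0.717, 0.697, -0.002, -0.002]
wrist_force: [-17.2, -1.3, 13.9]
finger_gap: 0.0094
gripper_force: 30.0
time: 13.62
tcp_pos: [0.6612, -0.0485, 0.1238]
orientation: [0.717, 0.697, -0.0, -0.001]
wrist_force: [-5.5, -0.4, -1.5]
finger_gap: 0.0093
gripper_force: 30.0
time: 14.12
tcp_pos: [0.6619, -0.0487, 0.2771]
orientation: [0.717, 0.697, 0.001, 0.001]
wrist_force: [0.4, -0.5, 0.4]
finger_gap: 0.0441
gripper_force: 0.0
shift [-0.0542 -0.2004 -0.0033] turn -0.094 j6 -0.13 tcp [ 0.6619 -0.0487  0.2771] yawY -0.029
```

```bash
python3 jog.py '[[-0.054,-0.2,0,-0.094],[-0.054,-0.2,0,-0.094],[-0.054,-0.2,0,-0.094],[-0.054,-0.2,0,-0.094],[-0.054,-0.2,0,-0.094],[-0.054,-0.2,0,-0.094],[-0.054,-0.2,0,-0.094]]'; python3 - <<'E'
from h import *
tool([.46,-.097,.133],-1.506+1.571)
t=snap("top","top1");s=snap("side","side1")
o=np.hstack([cv2.resize(t[155:215,195:325].astype(np.uint8),(780,360))]); cv2.imwrite("pics/t1.png",np.clip(o[:,:,::-1]*1.6,0,255).astype(np.uint8))
E
```

```text
time: 14.7
tcp_pos: [0.459, -0.0972, 0.2748]
orientation: [0.684, 0.729, 0.0, 0.001]
wrist_force: [0.4, 0.4, -0.2]
finger_gap: 0.0449
gripper_force: 0.0
shift [0.0002 0.0008 0.1418] turn -0.002 j6 -0.4 tcp [ 0.459  -0.0972  0.2748] yawY 0.063
```

View pics/t1.png

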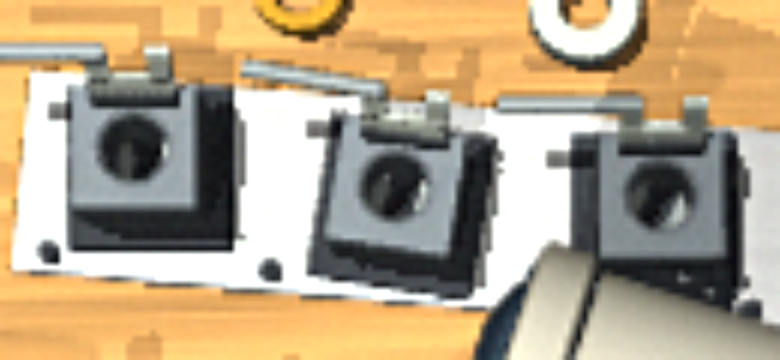

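All three caps stand open and the bores are visible. They sit near top pixels (217.2,179.5), (261,185.8) and (304.8,187.5), which I'll refine now. Then I'll lower onto screw C.

```bash
python3 - <<'E'
from h import *
T=Cam("top");t=cv2.imread("pics/top1.png").max(2).astype(np.float32)
for n,(c,r) in dict(A=(217,179),B=(261,186),C=(305,187)).items():
    w=cv2.resize(t[r-9:r+10,c-9:c+10],None,fx=8,fy=8,interpolation=cv2.INTER_CUBIC)
    face=np.median(t[r+7:r+9,c-5:c+5]); m=(abs(w-face)>16)
    yy,xx=np.mgrid[:152,:152]; m&=np.hypot(xx-76,yy-76)<62
    k=max(blobs(m,100,99999),key=lambda b:b[1][4]); cn=max(cv2.findContours(k[0].astype(np.uint8),0,1)[0],key=cv2.contourArea)
    (x,y),ra=cv2.minEnclosingCircle(cn); e=cv2.fitEllipse(cn)
    for q in((x,y),e[0]):
        p=((q[0]+.5)/8-.5+c-9,(q[1]+.5)/8-.5+r-9); print(n,face,np.round(p,2),T.onz(p,.094).round(4),"r mm",round(ra/8*3.07,1),np.round(np.array(e[1])/8*3.07,1))
E
python3 jog.py '[[0,0.001,0.04,0],[0,0.001,0.08,0],[0,0.001,0.11,0],[0,0.001,0.13,0],[0,0.001,0.14,0],[0,0.001,0.142,0],[0,0.001,0.142,0]]';  python3 jog.py '[[0,0,0,0],[0,0,0,0],[0,0,0,0],[0,0,0,0],[0,0,0,0],[0,0,0,0]]' 0.0 10
```

```text
A 110.0 [217.05 178.36] [0.6533 0.1549 0.094 ] r mm 22.0 [36.6 42.9]
A 110.0 [216.57 178.59] [0.6526 0.1564 0.094 ] r mm 22.0 [36.6 42.9]
B 110.0 [260.66 184.88] [0.6292 0.0202 0.094 ] r mm 21.7 [36.2 41.5]
B 110.0 [260.22 185.24] [0.6281 0.0216 0.094 ] r mm 21.7 [36.2 41.5]
C 89.5 [305.08 186.31] [ 0.621  -0.1169  0.094 ] r mm 21.9 [36.5 40.8]
C 89.5 [304.49 186.23] [ 0.6213 -0.1151  0.094 ] r mm 21.9 [36.5 40.8]
time: 15.38
tcp_pos: [0.4619, -0.0966, 0.1313]
orientation: [0.684, 0.73, -0.0, -0.0]
wrist_force: [0.3, -0.3, 0.1]
finger_gap: 0.0451
gripper_force: 0.0
time: 15.88
tcp_pos: [0.4613, -0.0969, 0.1323]
orientation: [0.684, 0.73, 0.0, 0.0]
wrist_force: [-1.9, -0.5, 7.2]
finger_gap: 0.016
gripper_force: 10.0
```

```bash
python3 jog.py '[[0,0,0,0],[0,0,0,0],[0,0,-0.03,0],[0,0,-0.06,0],[0,0,-0.1,0],[0,0,-0.13,0],[0,0,-0.15,0],[0,0,-0.15,0]]' - 40; python3 -c "
from h import *
tool([.56,-.1155,.278],1.542)"
```

```text
time: 16.55
tcp_pos: [0.4628, -0.0973, 0.286]
orientation: [0.684, 0.73, 0.001, 0.003]
wrist_force: [-0.2, 0.7, -1.2]
finger_gap: 0.016
gripper_force: 40.0
shift [-0.0244  0.0958  0.0086] turn -1.477 j6 -0.4 tcp [ 0.4628 -0.0973  0.286 ] yawY 0.065
```

```bash
python3 jog.py '[[-0.024,0.096,0.008,-1.24],[-0.024,0.096,0.008,-1.24],[-0.024,0.096,0.008,-1.24],[-0.024,0.096,0.008,-1.24],[-0.024,0.096,0.008,-1.24],[-0.024,0.096,0.008,-1.24],[-0.024,0.096,0.008,-1.24],[-0.024,0.096,0.008,-1.24],[-0.024,0.096,0.008,-1.24],[-0.024,0.096,0.008,-1.24]]';python3 jog.py '[[0,0,0,-0.12],[0,0,0,-0.237],[0,0,0,-0.237],[0,0,0,-0.237]]'; python3 - <<'E'
from h import *
tool([.619,-.1155,.278],1.542)
s=snap("side","side2"); S=Cam("side"); o=arm.get_obs(); X=o["tcp_pos"]
d=(s.max(2)<75)&(s.max(2)-s.min(2)<20)
for z in(-.02,-.04,-.05,-.065,-.075,-.085,-.1,-.11,-.118,-.122):
    p=S.pix(X+[0,0,z])[0]; r=int(round(p[1])); c=np.arange(int(p[0])-14,int(p[0])+15); print(z,p.round(1),s[r,c].max(1))
u=S.pix(X)[0].astype(int); cv2.imwrite("pics/held.png",cv2.resize(np.clip(s[u[1]-40:u[1]+80,u[0]-60:u[0]+60][:,:,::-1]*1.6,0,255).astype(np.uint8),(600,600)))
E
```

```text
time: 17.38
tcp_pos: [0.558, -0.1144, 0.2728]
orientation: [0.129, 0.992, 0.0, -0.001]
wrist_force: [0.1, 0.3, -1.5]
finger_gap: 0.0156
gripper_force: 40.0
time: 17.72
tcp_pos: [0.5581, -0.1144, 0.2731]
orientation: [0.016, 1.0, 0.0, -0.001]
wrist_force: [-0.2, 0.4, -1.8]
finger_gap: 0.0154
gripper_force: 40.0
shift [-0.0609  0.0009 -0.0049] turn -0.004 j6 -1.85 tcp [ 0.5581 -0.1144  0.2731] yawY 1.538
-0.02 [283.7 125.7] [66 66 66 67 63 69 61 65 63 62 64 62 49 34 24 22 26 52 63 65 62 64 65 64
 64 60 65 67 66]
-0.04 [283.8 133.4] [66 68 68 64 65 63 60 66 65 64 65 65 51 34 32 26 32 47 55 64 65 64 62 61
 65 60 67 64 62]
-0.05 [283.9 137.2] [65 61 65 65 69 59 63 62 63 64 65 61 51 36 27 31 27 47 56 60 63 64 62 64
 62 58 63 71 80]
-0.065 [284.1 142.8] [138 137 138 143 154 161 163 153 126  74  39  21  27  38  53  50  44  38
  36  78 130 156 165 170 170 170 170 173 168]
-0.075 [284.2 146.5] [167 166 168 166 165 161 157 152 123  66  24  34  38  45  49  48  45  34
  31  70 133 160 168 170 172 171 171 168 162]
-0.085 [284.2 150.1] [167 168 163 158 153 155 161 162 138  92  42  28  26  21  34  31  25  29
  30  80 131 156 161 161 157 148 140 140 133]
-0.1 [284.4 155.5] [139 139 136 132 130 128 130 130 121 114 110 101  71  39  24  27  61 112
 133 141 151 165 171 166 164 161 165 163 166]
-0.11 [284.5 159.1] [ 98  95 108 128 136 137 140 151 161 162 161 154 124  61  25  29  80 139
 165 172 174 172 170 167 162 161 163 166 170]
-0.118 [284.5 161.9] [159 159 163 166 165 166 166 167 161 133  82  42  29  31  27  29  37  53
  72 102 146 164 165 164 161 161 165 166 169]
-0.122 [284.6 163.3] [158 162 165 164 167 168 166 165 161 136  76  35  28  22  27  22  24  28
  38  86 140 164 166 162 162 163 167 168 169]
```

View pics/held.png

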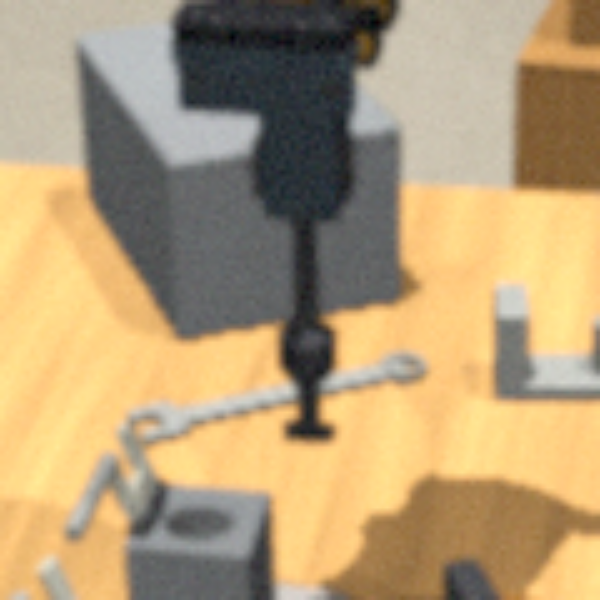

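```bash
python3 jog.py '[[-0.03,0.0,0,0],[-0.05,0,0,0],[-0.0605,0,0,0],[-0.0605,0,0.02,0],[-0.0605,0,0.04,0],[-0.0605,-0.001,0.04,0]]'; python3 - <<'E'
from h import *
tool([.6185,-.1155,.2],1.542)
s=snap("side","side3");t=snap("top","top3"); S=Cam("side"); X=arm.get_obs()["tcp_pos"]
u=S.pix([.6185,-.1155,.1])[0].astype(int);print(u, S.pix([[.6185,-.1155,.095],X-[0,0,.1243]]).round(1)); cv2.imwrite("pics/overC.png",cv2.resize(np.clip(s[u[1]-40:u[1]+25,u[0]-32:u[0]+33][:,:,::-1]*1.6,0,255).astype(np.uint8),(520,520),interpolation=cv2.INTER_CUBIC))
E
```

```text
time: 18.27
tcp_pos: [0.6172, -0.1166, 0.2299]
orientation: [0.016, 1.0, 0.001, -0.003]
wrist_force: [-1.2, 0.6, -2.8]
finger_gap: 0.0157
gripper_force: 40.0
shift [-0.0015  0.0011  0.0299] turn -0.003 j6 -1.82 tcp [ 0.6172 -0.1166  0.2299] yawY 1.539
[261 178] [[262.  180.5]
 [261.8 175.4]]
```

View pics/overC.png

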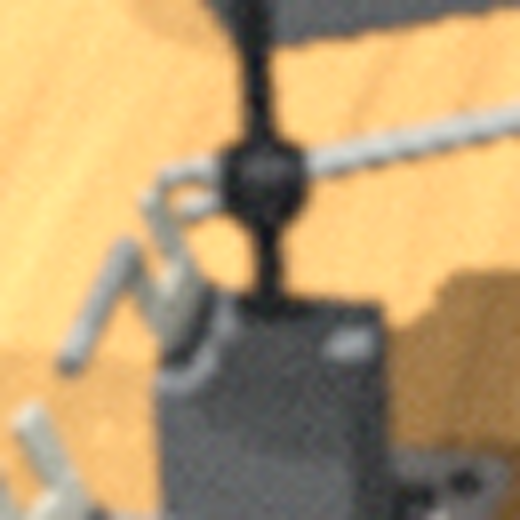

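The screw hangs centred over block C, with the tip just above the mouth near (258,305) in the crop. I'll lower it gently.

```bash
python3 jog.py '[[-0.001,0.001,0.01,0],[-0.001,0.001,0.02,0],[-0.001,0.001,0.03,0],[-0.001,0.001,0.03,0]]';python3 jog.py '[[0,0,0.01,0],[0,0,0.02,0],[0,0,0.03,0],[0,0,0.03,0]]'
```

```text
time: 18.7
tcp_pos: [0.6189, -0.1159, 0.2016]
orientation: [0.015, 1.0, 0.0, -0.001]
wrist_force: [-0.1, -0.7, -2.8]
finger_gap: 0.0158
gripper_force: 40.0
time: 19.03
tcp_pos: [0.6187, -0.1159, 0.1713]
orientation: [0.014, 1.0, 0.0, -0.002]
wrist_force: [-0.9, 0.1, -1.9]
finger_gap: 0.016
gripper_force: 40.0
```

```bash
python3 jog.py '[[0,0,0.008,0],[0,0,0.014,0],[0,0,0.014,0]]';python3 jog.py '[[0,0,0.002,0],[0,0,0.004,0],[0,0,0.006,0],[0,0,0.008,0],[0,0,0.008,0]]'
```

```text
time: 19.28
tcp_pos: [0.6194, -0.1161, 0.1585]
orientation: [0.014, 1.0, 0.0, -0.001]
wrist_force: [0.0, -0.4, -2.5]
finger_gap: 0.016
gripper_force: 40.0
time: 19.7
tcp_pos: [0.6197, -0.1162, 0.1515]
orientation: [0.014, 1.0, 0.0, -0.0]
wrist_force: [-4.2, 0.4, -2.5]
finger_gap: 0.016
gripper_force: 40.0
```

```bash
python3 jog.py '[[0.001,0,0.001,0],[0.001,0,0.002,0],[0.001,0,0.002,0]]';python3 jog.py '[[0,0,0.001,0],[0,0,0.002,0],[0,0,0.002,0]]'
```

```text
time: 19.95
tcp_pos: [0.6193, -0.1164, 0.1499]
orientation: [0.014, 1.0, -0.0, 0.0]
wrist_force: [-1.2, -0.2, -1.6]
finger_gap: 0.0159
gripper_force: 40.0
time: 20.2
tcp_pos: [0.6192, -0.1163, 0.1477]
orientation: [0.014, 1.0, -0.0, 0.0]
wrist_force: [-0.2, -1.5, -2.1]
finger_gap: 0.0157
gripper_force: 40.0
```

```bash
python3 jog.py '[[0,0,0.001,0],[0,0,0.002,0],[0,0,0.003,0],[0,0,0.003,0]]';python3 jog.py '[[0,0,0.001,0],[0,0,0.002,0],[0,0,0.003,0],[0,0,0.003,0]]'
```

```text
time: 20.53
tcp_pos: [0.6193, -0.1164, 0.1452]
orientation: [0.014, 1.0, -0.0, 0.0]
wrist_force: [-1.2, -1.2, 5.2]
finger_gap: 0.016
gripper_force: 40.0
time: 20.87
tcp_pos: [0.6193, -0.1163, 0.1422]
orientation: [0.014, 1.0, -0.0, 0.001]
wrist_force: [-0.6, -0.0, 1.5]
finger_gap: 0.0157
gripper_force: 40.0
```

```bash
python3 jog.py '[[0,0,0.001,0],[0,0,0.002,0],[0,0,0.003,0],[0,0,0.003,0]]';python3 jog.py '[[0,0,0.001,0],[0,0,0.002,0],[0,0,0.002,0]]'
```

```text
time: 21.2
tcp_pos: [0.6196, -0.1163, 0.14]
orientation: [0.015, 1.0, -0.0, 0.001]
wrist_force: [-1.5, 1.3, 14.4]
finger_gap: 0.0158
gripper_force: 40.0
time: 21.45
tcp_pos: [0.6196, -0.1162, 0.1384]
orientation: [0.015, 1.0, -0.0, 0.001]
wrist_force: [-4.2, 0.5, 18.6]
finger_gap: 0.0156
gripper_force: 40.0
```

```bash
python3 jog.py '[[0,0,-0.0005,0],[0,0,-0.001,0],[0,0,-0.001,0]]'; python3 jog.py '[[0,0,0,0.05],[0,0,0.0005,0.1],[0,0,0.0005,0.15],[0,0,0.001,0.2],[0,0,0.001,0.2]]' - 40; python3 -c "
from h import *
o=arm.get_obs();print(o['torque'].round(2));tool([.6192,-.116,.1384],1.54)"
```

```text
time: 21.7
tcp_pos: [0.6195, -0.1162, 0.1384]
orientation: [0.015, 1.0, -0.0, 0.001]
wrist_force: [-0.9, -0.2, 9.1]
finger_gap: 0.0163
gripper_force: 40.0
time: 22.12
tcp_pos: [0.6195, -0.116, 0.1375]
orientation: [0.116, 0.993, 0.0, 0.001]
wrist_force: [-0.6, 1.4, 10.8]
finger_gap: 0.0159
gripper_force: 40.0
[0.61 0.19 0.01]
shift [ 0.0003 -0.0001 -0.0009] turn -0.201 j6 -1.62 tcp [ 0.6195 -0.116   0.1375] yawY 1.339
```

```bash
python3 jog.py '[[0,0,0.0005,0.1],[0,0,0.0009,0.2],[0,0,0.0013,0.3],[0,0,0.0018,0.4],[0,0,0.0018,0.4]]'; python3 -c "
from h import *
o=arm.get_obs();print(o['torque'].round(2))";python3 jog.py '[[0,0,0.0004,0.08],[0,0,0.0007,0.16],[0,0,0.001,0.24],[0,0,0.001,0.24]]'; python3 -c "
from h import *
o=arm.get_obs();print(o['torque'].round(2));tool([.6192,-.116,.1384],1.54)"
```

```text
time: 22.53
tcp_pos: [0.62, -0.1163, 0.1363]
orientation: [0.312, 0.95, 0.0, 0.001]
wrist_force: [-1.5, -2.4, 13.4]
finger_gap: 0.0158
gripper_force: 40.0
[-1.   -0.02 -0.06]
time: 22.87
tcp_pos: [0.6198, -0.1164, 0.1352]
orientation: [0.423, 0.906, 0.0, 0.001]
wrist_force: [-1.9, -1.8, 16.4]
finger_gap: 0.0159
gripper_force: 40.0
[-0.31  0.55 -0.02]
shift [ 0.0007 -0.0001 -0.0032] turn -0.844 j6 -0.98 tcp [ 0.6198 -0.1164  0.1352] yawY 0.696
```

```bash
python3 jog.py '[[0,0,0.0003,0.08],[0,0,0.0003,0.16],[0,0,0.0003,0.2],[0,0,0.0003,0.2]]'; python3 -c "
from h import *
o=arm.get_obs();print(o['torque'].round(2))";python3 jog.py '[[0,0,0,0.08],[0,0,0,0.15],[0,0,0,0.15]]'; python3 - <<'E'
from h import *
o=arm.get_obs();print(o['torque'].round(2));tool([.6192,-.116,.1384],1.54)
s=snap("side","side4"); S=Cam("side");u=S.pix(o["tcp_pos"])[0].astype(int); cv2.imwrite("pics/turnC.png",cv2.resize(np.clip(s[u[1]-45:u[1]+45,u[0]-45:u[0]+45][:,:,::-1]*2.,0,255).astype(np.uint8),(560,560),interpolation=cv2.INTER_CUBIC))
E
```

```text
time: 23.2
tcp_pos: [0.6196, -0.1163, 0.1346]
orientation: [0.511, 0.86, 0.0, 0.001]
wrist_force: [-1.4, -0.1, 12.9]
finger_gap: 0.0159
gripper_force: 40.0
[-0.04  0.29 -0.02]
time: 23.45
tcp_pos: [0.6193, -0.1162, 0.1343]
orientation: [0.574, 0.819, 0.0, 0.0]
wrist_force: [-1.9, -0.4, 10.1]
finger_gap: 0.0157
gripper_force: 40.0
[-0.06  0.32 -0.01]
shift [ 0.0002 -0.     -0.0041] turn -1.193 j6 -0.63 tcp [ 0.6193 -0.1162  0.1343] yawY 0.347
```

View pics/turnC.png

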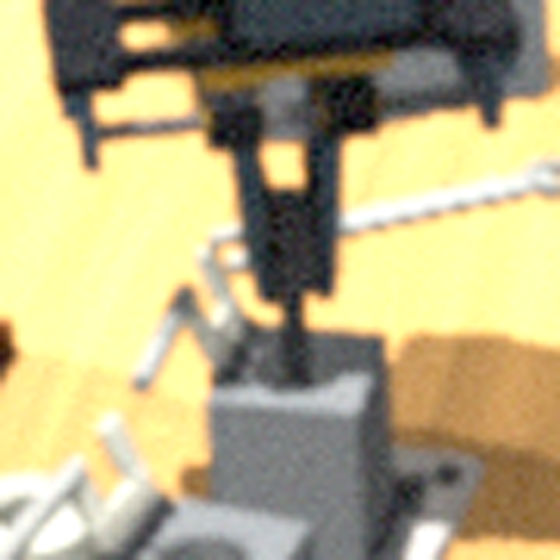

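```bash
python3 - <<'E'
from h import *
S=Cam("side"); s=cv2.imread("pics/side4.png").max(2); X=arm.get_obs()["tcp_pos"]
for z in np.arange(.150,.205,.004):
    p=S.pix([X[0],X[1],z])[0]; r=int(round(p[1])); c=int(round(p[0])); print(z.round(3),p.round(1),s[r,c-8:c+9])
E
python3 jog.py '[[0,0,0,0.08],[0,0,0,0.15],[0,0,0,0.15]]'; python3 -c "
from h import *
o=arm.get_obs();print(o['torque'].round(2))"
```

```text
0.15 [260.7 161.8] [129  90  44  31  31  17  15  19  28  24  30  28  21  29  31  53 107]
0.154 [260.6 160.4] [77 49 35 32 31 23 27 27 25 25 27 28 28 29 29 45 87]
0.158 [260.5 159. ] [87 50 43 32 28 29 23 27 34 24 31 26 19 23 33 43 63]
0.162 [260.4 157.6] [136 106  56  37  37  28  19  11  23  23  25  26  24  19  29  32  41]
0.166 [260.3 156.2] [142  98  46  40  31  32  18  13  26  30  29  23  24  21  23  34  44]
0.17 [260.3 154.7] [136  89  39  36  37  27  19  22  22  22  21  20  28  17  24  31  39]
0.174 [260.2 153.3] [136  74  37  39  36  18  26  33  27  21  33  34  16  20  27  39  38]
0.178 [260.1 151.9] [132  70  33  35  32  28  58  74  70  71  77  64  33  14  28  36  38]
0.182 [260.  150.5] [108  54  31  34  36  78 134 159 164 165 159 128  62  13  27  34  38]
0.186 [259.9 149. ] [ 96  42  39  36  39  96 144 165 167 166 158 126  58  23  35  36  39]
0.19 [259.9 147.6] [ 94  44  36  35  54 117 153 165 166 165 154 112  49  17  31  36  34]
0.194 [259.8 146.1] [ 51  28  33  27  70 127 156 161 164 160 149 107  51  21  23  38  35]
0.198 [259.7 144.7] [ 22  21  21  24  54 106 130 137 135 134 123  93  47  30  27  32  32]
0.202 [259.6 143.2] [29 12 18 17 26 47 57 62 61 62 59 52 43 32 31 23 16]
time: 23.75
tcp_pos: [0.6191, -0.1161, 0.1342]
orientation: [0.634, 0.773, 0.0, 0.0]
wrist_force: [-2.9, 0.9, 10.9]
finger_gap: 0.0155
gripper_force: 40.0
[0.09 0.59 0.29]
```

```bash
python3 jog.py '[[0,0,0,0.05],[0,0,0,0.08],[0,0,0,0.08]]'; python3 -c "
from h import *
o=arm.get_obs();print(o['torque'].round(2))
tool([.6192,-.116,.1384],1.54)"
```

```text
time: 24.0
tcp_pos: [0.6192, -0.1161, 0.1342]
orientation: [0.663, 0.748, 0.0, 0.0]
wrist_force: [-2.2, 1.0, 9.5]
finger_gap: 0.016
gripper_force: 40.0
[0.11 0.51 0.75]
shift [ 0.0001  0.     -0.0042] turn -1.419 j6 -0.4 tcp [ 0.6192 -0.1161  0.1342] yawY 0.121
```

```bash
python3 jog.py '[[0,0,0,0],[0,0,0,0],[0,0,0,0],[0,0,-0.03,0],[0,0,-0.06,0],[0,0,-0.06,0]]' 0.030 20; python3 -c "
from h import *
tool([.6612,-.0445,.19],-.03)"
```

```text
time: 24.5
tcp_pos: [0.6214, -0.1168, 0.1989]
orientation: [0.663, 0.749, 0.002, 0.003]
wrist_force: [0.6, -1.0, 0.9]
finger_gap: 0.0301
gripper_force: 0.0
shift [0.067  0.0483 0.009 ] turn 0.152 j6 -0.4 tcp [ 0.6214 -0.1168  0.1989] yawY 0.122
```

```bash
python3 jog.py '[[0.067,0.048,0,0.15],[0.067,0.048,0,0.15],[0.067,0.048,0.01,0.15],[0.067,0.048,0.01,0.15]]' 0.04; python3 -c "
from h import *
tool([.6612,-.0445,.124],-.03)"; python3 jog.py '[[0,0,0.03,0],[0,0,0.06,0],[0,0,0.065,0],[0,0,0.065,0]]' 0.04;  python3 jog.py '[[0,0,0,0],[0,0,0,0],[0,0,0,0],[0,0,0,0],[0,0,0,0],[0,0,0,0]]' 0.0 10
```

```text
time: 24.83
tcp_pos: [0.6585, -0.0418, 0.182]
orientation: [0.716, 0.698, -0.0, -0.001]
wrist_force: [-1.5, -0.5, -0.7]
finger_gap: 0.04
gripper_force: 0.0
shift [-0.0027  0.0029  0.0579] turn 0.005 j6 -0.13 tcp [ 0.6585 -0.0418  0.182 ] yawY -0.025
time: 25.17
tcp_pos: [0.6568, -0.0444, 0.1171]
orientation: [0.717, 0.697, -0.001, -0.002]
wrist_force: [0.3, -0.1, 0.3]
finger_gap: 0.0403
gripper_force: 0.0
time: 25.67
tcp_pos: [0.659, -0.0439, 0.1196]
orientation: [0.717, 0.697, 0.001, 0.001]
wrist_force: [1.6, -0.2, 5.7]
finger_gap: 0.0094
gripper_force: 10.0
```

```bash
python3 jog.py '[[0,-0.0037,-0.001,0],[0,-0.0074,-0.0017,0],[0,-0.0112,-0.002,0],[0,-0.015,-0.0019,0],[0,-0.0188,-0.0014,0],[0,-0.0225,-0.0006,0],[0,-0.0261,0.0006,0],[0,-0.0295,0.0021,0],[0,-0.0328,0.004,0],[0,-0.0359,0.0062,0]]' - 30; python3 jog.py '[[0,-0.0029,0.0025,0],[0,-0.0055,0.0053,0],[0,-0.0078,0.0083,0],[0,-0.0097,0.0116,0],[0,-0.0114,0.015,0],[0,-0.0127,0.0186,0],[0,-0.0136,0.0223,0],[0,-0.0142,0.026,0],[0,-0.0144,0.0298,0],[0,-0.0144,0.0298,0]]'; python3 -c "
from h import *
tool([.6094,-.044,.0855],-.03)"
```

```text
time: 26.5
tcp_pos: [0.6232, -0.0429, 0.1133]
orientation: [0.717, 0.697, 0.001, 0.001]
wrist_force: [3.5, 0.0, 3.8]
finger_gap: 0.0095
gripper_force: 30.0
time: 27.33
tcp_pos: [0.6094, -0.0426, 0.0837]
orientation: [0.717, 0.697, 0.001, 0.001]
wrist_force: [2.3, 2.2, 23.6]
finger_gap: 0.0092
gripper_force: 30.0
shift [-0.0014  0.     -0.0018] turn 0.002 j6 -0.14 tcp [ 0.6094 -0.0426  0.0837] yawY -0.028
```

```bash
python3 jog.py '[[0,0,0.001,0],[0,0,0.002,0],[0,0,0.002,0]]'; python3 jog.py '[[0,0,0,0],[0,0,0,0],[0,0,0,0],[0,0,-0.04,0],[0,0,-0.08,0],[0,0,-0.12,0],[0,0,-0.16,0],[0,0,-0.19,0],[0,0,-0.19,0]]' 0.045 20;  python3 -c "
from h import *
tool([.4606,.0325,.275],-1.098+1.571)"
```

```text
time: 27.58
tcp_pos: [0.6095, -0.0426, 0.0823]
orientation: [0.717, 0.697, 0.001, 0.001]
wrist_force: [-0.2, 2.6, 32.1]
finger_gap: 0.0092
gripper_force: 30.0
time: 28.33
tcp_pos: [0.6102, -0.0428, 0.2768]
orientation: [0.717, 0.697, 0.002, 0.003]
wrist_force: [0.3, -0.7, 0.6]
finger_gap: 0.0451
gripper_force: 0.0
shift [ 0.0711 -0.1516  0.0005] turn -0.501 j6 -0.14 tcp [ 0.6102 -0.0428  0.2768] yawY -0.028
```

```bash
cat >> h.py <<'E'
def heads(t,T):
    g=t[...,1]; q=(g>38)&(g<80)&(t.max(2)-t.min(2)<14); q[:215]=0;q[262:]=0;q[:,185:335].sum();q[:,:185]=0;q[:,335:]=0
    for k,st,ce in blobs(q,40,110):
        rc=cv2.minAreaRect(np.argwhere(k)[:,::-1].astype(np.float32)); (w,h),a=rc[1],np.radians(rc[2])
        if min(w,h)>8: continue
        if h>w:a+=np.pi/2
        u=7*np.array([np.cos(a),np.sin(a)]); d=T.onz(ce+u,.166)-T.onz(ce-u,.166)
        print("head",ce.round(1),np.round(rc[1],1),T.onz(ce,.166).round(4),"yaw",(np.arctan2(d[1],d[0])%np.pi).round(3))
E
python3 - <<'E'
from h import *
T=Cam("top"); t=snap("top","top5"); s=snap("side","side5"); heads(t,T)
o=np.hstack([cv2.resize(t[150:260,190:330].astype(np.uint8),(470,370)),cv2.resize(s[140:250,220:320].astype(np.uint8),(330,370))]);cv2.imwrite("pics/c5.png",np.clip(o[:,:,::-1]*1.5,0,255).astype(np.uint8))
E
```

```text
head [207.  231.4] [14.3  4.6] [0.4857 0.1793 0.166 ] yaw 0.15
head [292.6 253.8] [18.   6.3] [ 0.4137 -0.0708  0.166 ] yaw 0.027
```

View pics/c5.png

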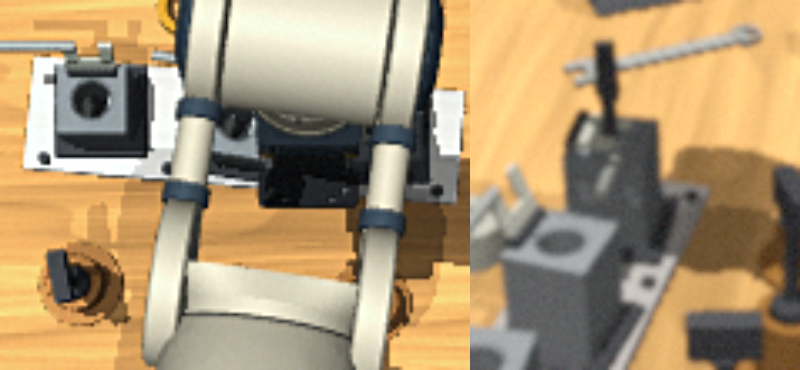

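Screw C is seated with its head edge-on near (605,80) in the crop, and cap C lies shut round the shank. Screw A has not moved, at top pixel (207,231.4). The arm hides screw B, so I'll do A next.

```bash
python3 jog.py '[[0.22,-0.13,0,-1.25],[0.22,-0.13,0,-1.25],[0.22,-0.13,0,-1.25],[0.22,-0.13,0,-1.25],[0.22,-0.13,0,-1.25],[0.22,-0.13,0,-1.25],[0.22,-0.13,0,-1.25],[0.22,-0.13,0,-1.25],[0.22,-0.13,0,-1.25],[0.22,-0.13,0,-1.25]]'; python3 jog.py '[[0,0,0,-0.12],[0,0,0,-0.24],[0,0,0,-0.36],[0,0,0,-0.48],[0,0,0,-0.499],[0,0,0,-0.499]]'; python3 -c "
from h import *
tool([.4857,.1793,.133],1.721)"
```

```text
time: 29.27
tcp_pos: [0.483, 0.1812, 0.2688]
orientation: [0.17, 0.985, -0.001, -0.002]
wrist_force: [-0.0, -1.5, 0.2]
finger_gap: 0.045
gripper_force: 0.0
time: 29.77
tcp_pos: [0.4836, 0.1809, 0.2694]
orientation: [-0.074, 0.997, -0.0, -0.001]
wrist_force: [0.8, 0.2, 0.5]
finger_gap: 0.045
gripper_force: 0.0
shift [-0.0022 -0.0018  0.1363] turn -0.002 j6 -1.48 tcp [0.4836 0.1809 0.2694] yawY 1.719
```

```bash
python3 jog.py '[[-0.002,-0.002,0.04,0],[-0.002,-0.002,0.08,0],[-0.002,-0.002,0.11,0],[-0.002,-0.002,0.13,0],[-0.002,-0.002,0.136,0],[-0.002,-0.002,0.136,0],[-0.002,-0.002,0.136,0]]';  python3 jog.py '[[0,0,0,0],[0,0,0,0],[0,0,0,0],[0,0,0,0],[0,0,0,0],[0,0,0,0]]' 0.0 10; python3 jog.py '[[0,0,0,0],[0,0,0,0],[0,0,-0.03,0],[0,0,-0.06,0],[0,0,-0.1,0],[0,0,-0.13,0],[0,0,-0.15,0],[0,0,-0.15,0],[0,0,-0.15,0]]' - 40; python3 -c "
from h import *
tool([.652,.156,.278],1.549)"
```

```text
time: 30.35
tcp_pos: [0.4869, 0.1795, 0.1352]
orientation: [-0.074, 0.997, 0.0, 0.0]
wrist_force: [-0.5, -0.1, 0.5]
finger_gap: 0.0449
gripper_force: 0.0
time: 30.85
tcp_pos: [0.487, 0.1794, 0.1352]
orientation: [-0.075, 0.997, -0.0, 0.0]
wrist_force: [-0.3, -0.5, 7.4]
finger_gap: 0.016
gripper_force: 10.0
time: 31.6
tcp_pos: [0.4868, 0.1795, 0.2852]
orientation: [-0.075, 0.997, 0.0, 0.001]
wrist_force: [-1.4, 0.5, -2.6]
finger_gap: 0.0158
gripper_force: 40.0
shift [-0.1598 -0.0479  0.0075] turn 0.172 j6 -1.48 tcp [0.4868 0.1795 0.2852] yawY 1.721
```

```bash
python3 jog.py '[[-0.13,-0.048,0,0.172],[-0.13,-0.048,0,0.172],[-0.13,-0.048,0,0.172],[-0.13,-0.048,0,0.172],[-0.16,-0.048,0,0.172],[-0.16,-0.048,0,0.172],[-0.16,-0.048,0,0.172]]'; cat >> h.py <<'E'
def hang(off=.125):
    """column of held shank vs projected TCP axis, in mm along world x"""
    S=Cam("side"); s=snap("side").max(2).astype(float); X=arm.get_obs()["tcp_pos"]
    for z in(-.015,-.025,-.05,-.055,-.07,-.078,-.105,-.112,-.12):
        p=S.pix(X+[0,0,z])[0]; q=S.pix(X+[.01,0,z])[0]; r=int(round(p[1])); c0=int(round(p[0])); c=np.arange(c0-13,c0+14)
        v=s[r,c]; bg=np.median(np.r_[v[:5],v[-5:]]); th=(bg+v[10:17].min())/2; m=v<th; 
        l=13
        while l>0 and m[l-1]: l-=1
        h=13
        while h<26 and m[h+1]: h+=1
        print(z,"dx mm",round(10*((c[l]+c[h])/2-p[0])/(q[0]-p[0]),1),"w",h-l+1,"bg",bg,end="; ")
    print()
E
python3 -c "
from h import *
tool([.652,.156,.278],1.549);hang()"
```

```text
time: 32.18
tcp_pos: [0.6521, 0.1557, 0.2817]
orientation: [0.011, 1.0, -0.0, -0.002]
wrist_force: [-1.0, 0.2, -2.2]
finger_gap: 0.0159
gripper_force: 40.0
shift [0.0001 0.0003 0.0037] turn -0.0 j6 -1.4 tcp [0.6521 0.1557 0.2817] yawY 1.549
-0.015 dx mm -1.6 w 7 bg 133.0; -0.025 dx mm 0.6 w 6 bg 133.0; -0.05 dx mm -1.8 w 5 bg 132.5; -0.055 dx mm -2.2 w 4 bg 124.0; -0.07 dx mm 4.6 w 5 bg 76.5; -0.078 dx mm -1.8 w 14 bg 152.5; -0.105 dx mm -1.1 w 6 bg 117.5; -0.112 dx mm -2.4 w 8 bg 146.0; -0.12 dx mm -1.6 w 10 bg 172.0;
```

```bash
python3 jog.py '[[-0.0015,0,0.03,0],[-0.0015,0,0.06,0],[-0.0015,0,0.08,0],[-0.0015,0,0.08,0]]';python3 jog.py '[[0,0,0.01,0],[0,0,0.02,0],[0,0,0.03,0],[0,0,0.03,0]]';python3 jog.py '[[0,0,0.004,0],[0,0,0.008,0],[0,0,0.01,0],[0,0,0.01,0]]'
```

```text
time: 32.57
tcp_pos: [0.6499, 0.1555, 0.1998]
orientation: [0.011, 1.0, -0.001, -0.004]
wrist_force: [-0.8, 0.5, -2.7]
finger_gap: 0.0161
gripper_force: 40.0
time: 32.9
tcp_pos: [0.6527, 0.1558, 0.1731]
orientation: [0.011, 1.0, -0.0, -0.001]
wrist_force: [-1.2, 0.6, -3.8]
finger_gap: 0.0157
gripper_force: 40.0
time: 33.23
tcp_pos: [0.6535, 0.1558, 0.1644]
orientation: [0.011, 1.0, -0.0, -0.0]
wrist_force: [-0.3, -0.4, -2.3]
finger_gap: 0.0156
gripper_force: 40.0
```

Clear so far. Next I feel for the lips, expected at TCP about 0.154.

```bash
python3 jog.py '[[0,0,0.003,0],[0,0,0.006,0],[0,0,0.008,0],[0,0,0.008,0]]';python3 jog.py '[[0,0,0.001,0],[0,0,0.002,0],[0,0,0.003,0],[0,0,0.003,0]]';python3 jog.py '[[0,0,0.001,0],[0,0,0.002,0],[0,0,0.002,0]]'
```

```text
time: 33.57
tcp_pos: [0.6532, 0.1558, 0.1562]
orientation: [0.011, 1.0, -0.0, -0.0]
wrist_force: [0.6, 0.3, -2.4]
finger_gap: 0.0159
gripper_force: 40.0
time: 33.9
tcp_pos: [0.6534, 0.1558, 0.1535]
orientation: [0.011, 1.0, 0.0, -0.0]
wrist_force: [0.1, 0.7, -3.6]
finger_gap: 0.0156
gripper_force: 40.0
time: 34.15
tcp_pos: [0.6534, 0.1558, 0.1515]
orientation: [0.011, 1.0, -0.0, -0.0]
wrist_force: [0.7, 0.2, -2.8]
finger_gap: 0.0159
gripper_force: 40.0
```

```bash
for i in 1 2; do python3 jog.py '[[0,0,0.001,0],[0,0,0.002,0],[0,0,0.003,0],[0,0,0.003,0]]' | grep -E "tcp_pos|wrist"; done; python3 -c "
from h import *
o=arm.get_obs();print(o['torque'].round(2))"
```

```text
tcp_pos: [0.6534, 0.1558, 0.1484]
wrist_force: [0.5, 0.1, -2.8]
tcp_pos: [0.6534, 0.1559, 0.1455]
wrist_force: [-0.1, 0.3, -3.1]
[ 0.09 -0.12  0.01]
```

```bash
python3 jog.py '[[0,0,0.001,0],[0,0,0.002,0],[0,0,0.003,0],[0,0,0.003,0]]' | grep -E "tcp_pos|wrist"; python3 jog.py '[[0,0,0.001,0],[0,0,0.0015,0],[0,0,0.0015,0]]' | grep -E "tcp_pos|wrist";python3 jog.py '[[0,0,0.0005,0],[0,0,0.001,0],[0,0,0.001,0]]' | grep -E "tcp_pos|wrist"
```

```text
tcp_pos: [0.6534, 0.1559, 0.1425]
wrist_force: [-0.4, -0.2, -3.4]
tcp_pos: [0.6535, 0.1558, 0.1411]
wrist_force: [0.7, -0.7, -2.2]
tcp_pos: [0.6536, 0.1559, 0.1405]
wrist_force: [-1.8, -0.0, 1.5]
```

```bash
python3 jog.py '[[0,0,0.0005,0.1],[0,0,0.0009,0.2],[0,0,0.0013,0.3],[0,0,0.0018,0.4],[0,0,0.0018,0.4]]'| grep -E "tcp_pos|wrist"; python3 -c "
from h import *
o=arm.get_obs();print(o['torque'].round(2))";python3 jog.py '[[0,0,0.0005,0.1],[0,0,0.0009,0.2],[0,0,0.0013,0.3],[0,0,0.0018,0.4],[0,0,0.0018,0.4]]'| grep -E "tcp_pos|wrist"; python3 -c "
from h import *
o=arm.get_obs();print(o['torque'].round(2))";python3 jog.py '[[0,0,0.0004,0.08],[0,0,0.0004,0.15],[0,0,0.0004,0.15]]'| grep -E "tcp_pos|wrist"; python3 -c "
from h import *
o=arm.get_obs();print(o['torque'].round(2))
tool([.652,.156,.1372],1.549)"
```

```text
tcp_pos: [0.6537, 0.1558, 0.1389]
wrist_force: [-1.4, -0.8, 5.7]
[-0.33  0.25 -0.02]
tcp_pos: [0.6531, 0.1554, 0.1372]
wrist_force: [-4.7, -4.0, 10.0]
[-1.1   1.32  0.02]
tcp_pos: [0.6532, 0.1555, 0.1372]
wrist_force: [-7.2, -4.0, 14.6]
[-1.02  1.79  0.51]
shift [ 0.0011 -0.0007  0.    ] turn -0.954 j6 -0.45 tcp [0.6532 0.1555 0.1372] yawY 0.595
```

```bash
python3 jog.py '[[-0.0004,-0.001,0,0.03],[-0.0004,-0.001,0,0.05],[-0.0004,-0.001,0,0.05]]'| grep -E "tcp_pos|wrist"; python3 -c "
from h import *
o=arm.get_obs();print(o['torque'].round(2))"; python3 jog.py '[[0,0,0,0.03],[0,0,0,0.06],[0,0,0,0.06]]'| grep -E "tcp_pos|wrist"; python3 -c "
from h import *
o=arm.get_obs();print(o['torque'].round(2))
tool([.652,.156,.1372],1.549)"
```

```text
tcp_pos: [0.6528, 0.155, 0.1372]
wrist_force: [-4.9, 0.7, 12.4]
[-0.13  1.35  0.96]
tcp_pos: [0.6529, 0.1551, 0.1372]
wrist_force: [-3.4, 0.8, 11.3]
[0.05 1.06 1.33]
shift [ 0.0012 -0.0004  0.    ] turn -1.061 j6 -0.34 tcp [0.6529 0.1551 0.1372] yawY 0.488
```

```bash
python3 jog.py '[[0,0,0,0],[0,0,0,0],[0,0,0,0],[0,0,-0.03,0],[0,0,-0.06,0],[0,0,-0.06,0]]' 0.030 20| grep -E "tcp_pos|wrist|gap"; python3 -c "
from h import *
tool([.6956,.220,.19],-.027)"
```

```text
tcp_pos: [0.6555, 0.1554, 0.2018]
wrist_force: [1.1, 0.9, 0.7]
finger_gap: 0.03
shift [0.0382 0.0657 0.0122] turn 0.516 j6 -0.34 tcp [0.6555 0.1554 0.2018] yawY 0.489
```

```bash
python3 jog.py '[[0.038,0.066,0,0.516],[0.038,0.066,0,0.516],[0.038,0.066,0.01,0.516],[0.038,0.066,0.01,0.516],[0.038,0.066,0.01,0.516],[0.038,0.066,0.01,0.516]]' 0.04| grep tcp; python3 -c "
from h import *
tool([.6956,.220,.127],-.027)"
```

```text
tcp_pos: [0.6933, 0.2194, 0.1861]
shift [0.0006 0.0023 0.0591] turn 0.002 j6 0.25 tcp [0.6933 0.2194 0.1861] yawY -0.025
```

```bash
python3 jog.py '[[0,0.002,0.03,0],[0,0.002,0.057,0],[0,0.002,0.057,0],[0,0.002,0.057,0]]' 0.04| grep -E "tcp_pos|wrist";  python3 jog.py '[[0,0,0,0],[0,0,0,0],[0,0,0,0],[0,0,0,0],[0,0,0,0],[0,0,0,0]]' 0.0 10
```

```text
tcp_pos: [0.6946, 0.219, 0.1287]
wrist_force: [-0.1, 0.9, 0.7]
time: 39.07
tcp_pos: [0.6958, 0.2196, 0.13]
orientation: [0.717, 0.698, 0.001, 0.0]
wrist_force: [1.2, -0.2, 4.0]
finger_gap: 0.0096
gripper_force: 10.0
```

```bash
python3 jog.py '[[0,-0.0037,-0.001,0],[0,-0.0074,-0.0017,0],[0,-0.0112,-0.002,0],[0,-0.015,-0.0019,0],[0,-0.0188,-0.0014,0],[0,-0.0225,-0.0006,0],[0,-0.0261,0.0006,0],[0,-0.0295,0.0021,0],[0,-0.0328,0.004,0],[0,-0.0359,0.0062,0]]' - 30| grep -E "tcp_pos|wrist|gap"; python3 jog.py '[[0,-0.0029,0.0025,0],[0,-0.0055,0.0053,0],[0,-0.0078,0.0083,0],[0,-0.0097,0.0116,0],[0,-0.0114,0.015,0],[0,-0.0127,0.0186,0],[0,-0.0136,0.0223,0],[0,-0.0142,0.026,0],[0,-0.0144,0.0298,0],[0,-0.0144,0.0298,0]]'| grep -E "tcp_pos|wrist|gap"; python3 -c "
from h import *
tool([.6425,.2196,.094],-.027)"
```

```text
tcp_pos: [0.66, 0.2206, 0.1241]
wrist_force: [0.5, -0.3, 7.9]
finger_gap: 0.0091
tcp_pos: [0.6429, 0.221, 0.0923]
wrist_force: [-8.6, 2.8, 1.2]
finger_gap: 0.0094
shift [-0.0014 -0.0004 -0.0017] turn 0.0 j6 0.27 tcp [0.6429 0.221  0.0923] yawY -0.027
```

```bash
python3 jog.py '[[0,0,0.001,0],[0,0,0.002,0],[0,0,0.002,0]]'| grep -E "tcp_pos|wrist|gap"; python3 jog.py '[[0,0,0.001,0],[0,0,0.002,0],[0,0,0.002,0]]'| grep -E "tcp_pos|wrist|gap"
```

```text
tcp_pos: [0.6429, 0.221, 0.0907]
wrist_force: [-10.6, 1.9, 2.8]
finger_gap: 0.0091
tcp_pos: [0.6428, 0.2211, 0.0886]
wrist_force: [-9.1, 2.4, 2.5]
finger_gap: 0.0091
```

```bash
python3 jog.py '[[0,0,0,0],[0,0,0,0],[0,0,0,0],[0,0,-0.03,0],[0,0,-0.05,0],[0,0,-0.05,0]]' 0.04 20| grep -E "tcp_pos|wrist|gap"; python3 jog.py '[[0,0,0,0],[0,0,0,0],[0,0,0,0],[0,0,0,0],[0,0,0,0],[0,0,0,0]]' 0.0 10 | grep -E "tcp_pos|gap"; python3 jog.py '[[0,0,0.01,0],[0,0,0.02,0],[0,0,0.03,0],[0,0,0.03,0]]'| grep -E "tcp_pos|wrist|gap"; python3 jog.py '[[0,0,0.002,0],[0,0,0.004,0],[0,0,0.004,0]]'| grep -E "tcp_pos|wrist|gap"
```

```text
tcp_pos: [0.6474, 0.2213, 0.1436]
wrist_force: [0.0, 0.5, 0.7]
finger_gap: 0.0402
tcp_pos: [0.6448, 0.2208, 0.1387]
finger_gap: 0.0034
tcp_pos: [0.6435, 0.2204, 0.1061]
wrist_force: [-0.5, -0.1, -0.6]
finger_gap: 0.0003
tcp_pos: [0.6451, 0.2208, 0.105]
wrist_force: [0.1, -0.6, 0.3]
finger_gap: 0.0004
```

```bash
for i in 1 2; do python3 jog.py '[[0,0,0.001,0],[0,0,0.002,0],[0,0,0.002,0]]'| grep -E "tcp_pos|wrist|gap"; done
```

```text
tcp_pos: [0.6454, 0.2209, 0.1039]
wrist_force: [-1.4, -0.1, 6.7]
finger_gap: 0.0004
tcp_pos: [0.6456, 0.2211, 0.1033]
wrist_force: [-7.6, -1.0, 22.8]
finger_gap: 0.0009
```

```bash
python3 jog.py '[[0,0,0.001,0],[0,0,0.001,0],[0,0,-0.04,0],[0,0,-0.08,0],[0,0,-0.12,0],[0,0,-0.16,0],[0,0,-0.18,0],[0,0,-0.18,0]]' 0.045 20| grep -E "tcp_pos|wrist|gap";  python3 - <<'E'
from h import *
T=Cam("top"); t=snap("top","top6"); s=snap("side","side6"); heads(t,T)
tool([.4606,.0325,.275],-1.098+1.571)
o=np.hstack([cv2.resize(t[150:260,190:330].astype(np.uint8),(470,370)),cv2.resize(s[160:290,200:330].astype(np.uint8),(330,330)).copy().repeat(1,0) if 0 else cv2.resize(s[160:290,200:330].astype(np.uint8),(330,370))]);cv2.imwrite("pics/c6.png",np.clip(o[:,:,::-1]*1.5,0,255).astype(np.uint8))
E
```

```text
tcp_pos: [0.6471, 0.2214, 0.2875]
wrist_force: [0.9, -0.6, 0.4]
finger_gap: 0.0446
shift [-0.1933 -0.1796  0.0067] turn -0.5 j6 0.27 tcp [0.6453 0.2209 0.2821] yawY -0.027
```

View pics/c6.png

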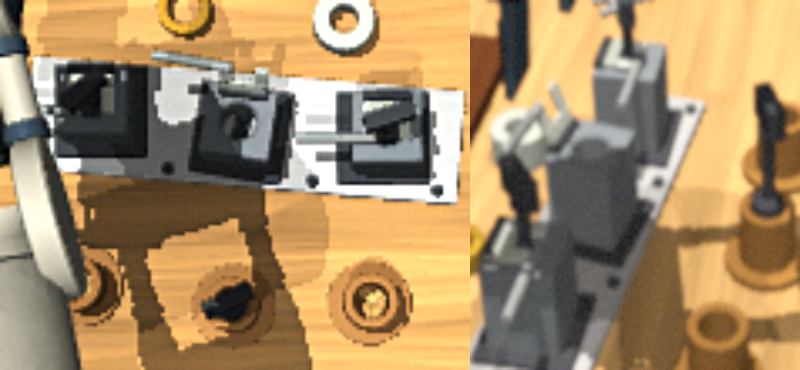

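Caps A and C are shut round their screws. Screw B still stands, near top pixel (258,240), in shadow. I'll check it against the first picture.

```bash
python3 - <<'E'
import cv2,numpy as np
a=cv2.imread("pics/side0.png").max(2);b=cv2.imread("pics/side6.png").max(2)
for r in(194,200,212,218,224): print(r,a[r,308:330].tolist(),"\n   ",b[r,308:330].tolist())
t=cv2.imread("pics/top6.png").max(2); t0=cv2.imread("pics/top0.png").max(2)
for r in range(233,246,2): print(t[r,246:270].tolist(),"\n   ",t0[r,246:270].tolist())
E
```

```text
194 [164, 168, 165, 135, 75, 35, 42, 54, 59, 59, 62, 62, 53, 49, 43, 29, 48, 102, 137, 148, 148, 148] 
    [184, 185, 181, 153, 89, 33, 27, 25, 29, 30, 28, 33, 74, 134, 169, 183, 185, 186, 187, 187, 185, 184]
200 [166, 170, 168, 156, 119, 62, 19, 28, 25, 35, 45, 52, 52, 48, 44, 41, 43, 57, 53, 44, 39, 66] 
    [183, 185, 185, 173, 133, 68, 26, 27, 34, 39, 44, 48, 44, 31, 25, 33, 54, 72, 78, 80, 86, 107]
212 [150, 138, 126, 119, 99, 74, 59, 43, 28, 22, 27, 39, 54, 72, 75, 77, 74, 75, 71, 74, 70, 67] 
    [180, 163, 145, 136, 114, 84, 66, 53, 29, 30, 29, 36, 65, 82, 86, 85, 85, 85, 85, 84, 81, 78]
218 [122, 118, 116, 116, 101, 86, 55, 44, 31, 32, 32, 40, 60, 73, 75, 77, 74, 72, 73, 68, 67, 62] 
    [136, 133, 131, 129, 115, 95, 65, 48, 34, 33, 34, 46, 67, 79, 86, 84, 87, 85, 83, 82, 79, 75]
224 [162, 137, 108, 95, 100, 104, 96, 67, 37, 31, 33, 60, 108, 129, 130, 133, 129, 129, 130, 129, 132, 131] 
    [177, 153, 123, 108, 110, 117, 109, 74, 39, 36, 34, 69, 119, 144, 148, 144, 144, 148, 146, 149, 145, 146]
[147, 148, 152, 140, 131, 125, 125, 128, 112, 121, 124, 125, 123, 124, 126, 135, 
[... 737 characters left out ...]
 55, 54, 53, 56, 49, 54, 55, 59, 29, 15, 102, 158, 86, 29, 61, 78]
[149, 131, 128, 133, 46, 50, 24, 20, 24, 19, 20, 19, 13, 9, 13, 16, 15, 17, 45, 51, 50, 28, 75, 76] 
    [168, 148, 146, 151, 51, 52, 53, 52, 54, 52, 54, 61, 30, 22, 10, 17, 21, 11, 55, 70, 71, 29, 69, 69]
[178, 151, 121, 153, 164, 29, 13, 16, 17, 17, 11, 18, 16, 19, 17, 17, 21, 38, 47, 81, 43, 58, 74, 74] 
    [169, 151, 147, 147, 150, 50, 53, 60, 46, 24, 17, 17, 26, 23, 26, 24, 25, 45, 70, 79, 38, 55, 70, 72]
[164, 153, 156, 155, 157, 154, 127, 126, 124, 123, 88, 57, 21, 19, 38, 51, 72, 78, 85, 41, 56, 75, 73, 73] 
    [154, 145, 149, 149, 149, 145, 131, 151, 147, 141, 98, 51, 18, 18, 33, 46, 68, 71, 79, 37, 49, 71, 72, 69]
```

Screw B is exactly where it was. Going to grip it.

```bash
python3 jog.py '[[-0.193,-0.18,0.007,-0.5],[-0.193,-0.18,0.007,-0.5],[-0.193,-0.18,0.007,-0.5],[-0.193,-0.18,0.007,-0.5],[-0.193,-0.18,0.007,-0.5],[-0.193,-0.18,0.007,-0.5],[-0.193,-0.18,0.007,-0.5],[-0.193,-0.18,0.007,-0.5],[-0.193,-0.18,0.007,-0.5]]'|grep tcp;  python3 -c "
from h import *
tool([.4606,.0325,.134],.473)"
```

```text
tcp_pos: [0.4593, 0.0324, 0.2736]
shift [-0.0006  0.0014  0.1396] turn -0.002 j6 -0.53 tcp [0.4593 0.0324 0.2736] yawY 0.471
```

```bash
python3 jog.py '[[0,0.001,0.04,0],[0,0.001,0.08,0],[0,0.001,0.11,0],[0,0.001,0.13,0],[0,0.001,0.139,0],[0,0.001,0.139,0],[0,0.001,0.139,0]]'|grep -E "tcp|wrist";  python3 jog.py '[[0,0,0,0],[0,0,0,0],[0,0,0,0],[0,0,0,0],[0,0,0,0],[0,0,0,0]]' 0.0 10|grep -E "tcp|wrist|gap"; python3 jog.py '[[0,0,0,0],[0,0,0,0],[0,0,-0.03,0],[0,0,-0.06,0],[0,0,-0.1,0],[0,0,-0.13,0],[0,0,-0.15,0],[0,0,-0.15,0],[0,0,-0.15,0]]' - 40|grep -E "tcp|wrist|gap"; python3 -c "
from h import *
tool([.6282,.021,.284],1.386)"
```

```text
tcp_pos: [0.4613, 0.0336, 0.1353]
wrist_force: [0.5, -0.7, -0.0]
tcp_pos: [0.461, 0.0331, 0.1357]
wrist_force: [-0.3, -0.3, 7.3]
finger_gap: 0.0159
tcp_pos: [0.4611, 0.0332, 0.2858]
wrist_force: [-0.8, -0.4, -2.6]
finger_gap: 0.0158
shift [-0.0869  0.1432  0.0021] turn -0.913 j6 -0.53 tcp [0.4611 0.0332 0.2858] yawY 0.473
```

```bash
python3 jog.py '[[-0.087,0.143,0,-0.913],[-0.087,0.143,0,-0.913],[-0.087,0.143,0,-0.913],[-0.087,0.143,0,-0.913],[-0.087,0.143,0,-0.913],[-0.087,0.143,0,-0.913],[-0.087,0.143,0,-0.913],[-0.087,0.143,0,-0.913],[-0.087,0.143,0,-0.913],[-0.087,0.143,0,-0.913]]'|grep -E "tcp|gap";  python3 -c "
from h import *
tool([.6282,.021,.2],1.386);hang()"
```

```text
tcp_pos: [0.6271, 0.0209, 0.2836]
finger_gap: 0.0157
shift [-0.0013  0.0003  0.0836] turn -0.002 j6 -1.45 tcp [0.6271 0.0209 0.2836] yawY 1.384
-0.015 dx mm 0.1 w 5 bg 170.5; -0.025 dx mm -0.2 w 4 bg 169.5; -0.05 dx mm -0.6 w 4 bg 146.5; -0.055 dx mm -0.2 w 4 bg 149.5; -0.07 dx mm -0.3 w 13 bg 173.5; -0.078 dx mm 0.3 w 13 bg 176.5; -0.105 dx mm -0.0 w 5 bg 158.0; -0.112 dx mm -0.7 w 4 bg 139.5; -0.12 dx mm 1.0 w 7 bg 135.0;
```

Offset is about 0. Lips are expected at TCP 0.1547, the dropped stage at 0.1417 and home at 0.1377.

```bash
python3 jog.py '[[-0.001,0,0.03,0],[-0.001,0,0.06,0],[-0.001,0,0.08,0],[-0.001,0,0.08,0]]'|grep -E "tcp|wri";python3 jog.py '[[0,0,0.01,0],[0,0,0.02,0],[0,0,0.03,0],[0,0,0.03,0]]'|grep -E "tcp|wri";python3 jog.py '[[0,0,0.004,0],[0,0,0.008,0],[0,0,0.012,0],[0,0,0.015,0],[0,0,0.015,0]]'|grep -E "tcp|wri"
```

```text
tcp_pos: [0.6261, 0.0209, 0.2006]
wrist_force: [-0.9, 0.9, -2.7]
tcp_pos: [0.628, 0.0207, 0.1737]
wrist_force: [0.2, 0.1, -3.1]
tcp_pos: [0.6287, 0.0207, 0.1597]
wrist_force: [-0.8, 0.2, -1.8]
```

```bash
for i in 1 2; do python3 jog.py '[[0,0,0.001,0],[0,0,0.002,0],[0,0,0.003,0],[0,0,0.003,0]]' | grep -E "tcp_pos|wrist"; done;  python3 jog.py '[[0,0,0.001,0],[0,0,0.002,0],[0,0,0.002,0]]'|grep -E "tcp|wri"
```

```text
tcp_pos: [0.6288, 0.0207, 0.1571]
wrist_force: [-0.7, 0.1, -1.5]
tcp_pos: [0.6287, 0.0207, 0.154]
wrist_force: [-0.3, -0.4, -3.0]
tcp_pos: [0.6287, 0.0207, 0.152]
wrist_force: [-1.0, -0.5, -2.4]
```

```bash
for i in 1 2 3; do python3 jog.py '[[0,0,0.001,0],[0,0,0.002,0],[0,0,0.003,0],[0,0,0.003,0]]' | grep -E "tcp_pos|wrist"; done
```

```text
tcp_pos: [0.6287, 0.0207, 0.149]
wrist_force: [0.4, -0.9, -2.9]
tcp_pos: [0.6287, 0.0207, 0.146]
wrist_force: [0.1, -0.2, -2.2]
tcp_pos: [0.6287, 0.0207, 0.143]
wrist_force: [-0.4, -0.6, -1.3]
```

```bash
python3 jog.py '[[0,0,0.001,0],[0,0,0.002,0],[0,0,0.002,0]]'|grep -E "tcp|wri"; python3 jog.py '[[0,0,0.0005,0],[0,0,0.001,0],[0,0,0.001,0]]'|grep -E "tcp|wri"
```

```text
tcp_pos: [0.6288, 0.0207, 0.1413]
wrist_force: [-1.9, 0.4, 1.7]
tcp_pos: [0.6289, 0.0207, 0.141]
wrist_force: [-3.2, 0.5, 8.6]
```

Contact came at 0.1415, as expected for the dropped stage. Now I turn it clockwise.

```bash
python3 jog.py '[[0,0,0,0.1],[0,0,0.0005,0.2],[0,0,0.001,0.3],[0,0,0.0014,0.4],[0,0,0.0014,0.4]]'| grep -E "tcp_pos|wrist"; python3 -c "
from h import *
o=arm.get_obs();print(o['torque'].round(2))";python3 jog.py '[[0,0,0.0005,0.1],[0,0,0.0009,0.2],[0,0,0.0013,0.3],[0,0,0.0017,0.4],[0,0,0.0017,0.4]]'| grep -E "tcp_pos|wrist"; python3 -c "
from h import *
o=arm.get_obs();print(o['torque'].round(2))";python3 jog.py '[[0,0,0.0004,0.08],[0,0,0.0004,0.15],[0,0,0.0004,0.15]]'| grep -E "tcp_pos|wrist"; python3 -c "
from h import *
o=arm.get_obs();print(o['torque'].round(2))
tool([.6287,.0207,.1377],1.386)"
```

```text
tcp_pos: [0.6293, 0.0204, 0.1398]
wrist_force: [-2.5, -2.9, 8.9]
[-1.06  0.15 -0.03]
tcp_pos: [0.629, 0.0206, 0.1381]
wrist_force: [-4.4, -2.0, 12.0]
[-0.57  0.99 -0.  ]
tcp_pos: [0.6287, 0.0206, 0.1377]
wrist_force: [-5.4, -1.2, 14.9]
[-0.34  1.49 -0.05]
shift [0.0001 0.     0.    ] turn -0.955 j6 -0.49 tcp [0.6287 0.0206 0.1377] yawY 0.431
```

```bash
for i in 1 2; do python3 jog.py '[[0,0,0,0.06],[0,0,0,0.1],[0,0,0,0.1]]'| grep -E "tcp_pos|wrist"; python3 -c "
from h import *
o=arm.get_obs();print(o['torque'].round(2))"; done
```

```text
tcp_pos: [0.6285, 0.0207, 0.1377]
wrist_force: [-6.4, 0.9, 15.8]
[-0.15  1.82  0.18]
tcp_pos: [0.6285, 0.0208, 0.1377]
wrist_force: [-6.7, 1.3, 16.1]
[-0.04  1.8   0.64]
```

```bash
python3 jog.py '[[0,0,0,0.05],[0,0,0,0.08],[0,0,0,0.08]]'| grep -E "tcp_pos|wrist"; python3 -c "
from h import *
o=arm.get_obs();print(o['torque'].round(2))"; python3 jog.py '[[0,0,0,0],[0,0,0,0],[0,0,0,0],[0,0,-0.03,0],[0,0,-0.06,0],[0,0,-0.06,0]]' 0.030 20| grep -E "tcp_pos|wrist|gap"; python3 -c "
from h import *
tool([.6805,.082,.19],-.185)"
```

```text
tcp_pos: [0.6288, 0.0209, 0.1377]
wrist_force: [-5.6, 1.3, 14.0]
[0.31 1.35 1.32]
tcp_pos: [0.6313, 0.0206, 0.2019]
wrist_force: [1.5, -0.2, 0.7]
finger_gap: 0.0301
shift [0.053  0.0581 0.0123] turn 0.341 j6 -0.22 tcp [0.6313 0.0206 0.2019] yawY 0.156
```

```bash
python3 jog.py '[[0.053,0.058,0,0.341],[0.053,0.058,0,0.341],[0.053,0.058,0.01,0.341],[0.053,0.058,0.01,0.341],[0.053,0.058,0.01,0.341]]' 0.04| grep tcp; python3 -c "
from h import *
tool([.6812,.082,.1265],-.185)"
```

```text
tcp_pos: [0.6771, 0.082, 0.1859]
shift [0.0008 0.0042 0.0594] turn 0.004 j6 0.21 tcp [0.6771 0.082  0.1859] yawY -0.181
```

```bash
python3 jog.py '[[0,0.003,0.03,0],[0,0.003,0.059,0],[0,0.003,0.061,0],[0,0.003,0.061,0]]' 0.04| grep -E "tcp_pos|wrist";  python3 jog.py '[[0,0,0,0],[0,0,0,0],[0,0,0,0],[0,0,0,0],[0,0,0,0],[0,0,0,0]]' 0.0 10|grep -E "tcp|wri|gap"; python3 jog.py '[[0,-0.0037,-0.001,0],[0,-0.0074,-0.0017,0],[0,-0.0112,-0.002,0],[0,-0.015,-0.0019,0],[0,-0.0188,-0.0014,0],[0,-0.0225,-0.0006,0],[0,-0.0261,0.0006,0],[0,-0.0295,0.0021,0],[0,-0.0328,0.004,0],[0,-0.0359,0.0062,0]]' - 30| grep -E "tcp_pos|wrist|gap"
```

```text
tcp_pos: [0.6794, 0.0806, 0.125]
wrist_force: [0.3, 0.4, 0.9]
tcp_pos: [0.6812, 0.0816, 0.1265]
wrist_force: [1.2, -0.2, 4.2]
finger_gap: 0.0093
tcp_pos: [0.6457, 0.0882, 0.1197]
wrist_force: [4.2, 0.8, 2.4]
finger_gap: 0.0092
```

```bash
python3 jog.py '[[0,-0.0029,0.0025,0],[0,-0.0055,0.0053,0],[0,-0.0078,0.0083,0],[0,-0.0097,0.0116,0],[0,-0.0114,0.015,0],[0,-0.0127,0.0186,0],[0,-0.0136,0.0223,0],[0,-0.0142,0.026,0],[0,-0.0144,0.0298,0],[0,-0.0144,0.0298,0]]'| grep -E "tcp_pos|wrist|gap"; python3 jog.py '[[0,0,0.001,0],[0,0,0.002,0],[0,0,0.002,0]]'| grep -E "tcp_pos|wrist|gap"; python3 jog.py '[[0,0,0,0],[0,0,0,0],[0,0,0,0],[0,0,-0.03,0],[0,0,-0.05,0],[0,0,-0.05,0]]' 0.04 20| grep -E "tcp_pos|gap"; python3 jog.py '[[0,0,0,0],[0,0,0,0],[0,0,0,0],[0,0,0,0],[0,0,0,0],[0,0,0,0]]' 0.0 10 | grep -E "tcp_pos|gap"
```

```text
tcp_pos: [0.63, 0.0911, 0.0885]
wrist_force: [-1.7, 6.3, 1.1]
finger_gap: 0.009
tcp_pos: [0.6299, 0.0911, 0.0869]
wrist_force: [-2.3, 4.9, 1.8]
finger_gap: 0.0087
tcp_pos: [0.6333, 0.0907, 0.1415]
finger_gap: 0.0401
tcp_pos: [0.631, 0.0908, 0.1372]
finger_gap: 0.0031
```

```bash
python3 jog.py '[[0,0,0.01,0],[0,0,0.02,0],[0,0,0.03,0],[0,0,0.03,0],[0,0,0.03,0]]'| grep -E "tcp_pos|wrist|gap"; for i in 1 2 3; do python3 jog.py '[[0,0,0.001,0],[0,0,0.002,0],[0,0,0.002,0]]'| grep -E "tcp_pos|wrist"; done
```

```text
tcp_pos: [0.6306, 0.0907, 0.1066]
wrist_force: [-0.1, 0.9, 0.6]
finger_gap: 0.0003
tcp_pos: [0.6314, 0.0908, 0.1059]
wrist_force: [0.8, 0.5, 0.4]
tcp_pos: [0.6315, 0.0908, 0.104]
wrist_force: [-0.4, -0.0, 4.0]
tcp_pos: [0.6317, 0.0909, 0.1032]
wrist_force: [-5.8, 0.8, 22.0]
```

```bash
python3 jog.py '[[0,0,0.001,0],[0,0,0.001,0],[0,0,-0.04,0],[0,0,-0.08,0],[0,0,-0.1,0],[0,0,-0.1,0]]' | grep -E "tcp_pos"; python3 -c "
from h import *
tool([.6105,-.045,.2],-.03)"
```

```text
tcp_pos: [0.6337, 0.0909, 0.2072]
shift [-0.1379  0.0021  0.0069] turn -0.155 j6 0.23 tcp [0.6337 0.0909 0.2072] yawY -0.185
```

```bash
python3 jog.py '[[-0.138,0.002,0,-0.155],[-0.138,0.002,0,-0.155],[-0.138,0.002,0,-0.155],[-0.138,0.002,0,-0.155],[-0.138,0.002,0,-0.155]]' | grep -E "tcp_pos"; python3 jog.py '[[0,0,0.03,0],[0,0,0.06,0],[0,0,0.09,0],[0,0,0.095,0],[0,0,0.095,0]]'| grep -E "tcp_pos|wrist|gap"
```

```text
tcp_pos: [0.607, -0.0489, 0.2013]
tcp_pos: [0.6068, -0.0445, 0.1052]
wrist_force: [0.3, -0.3, 0.4]
finger_gap: 0.0005
```

```bash
for i in 1 2; do python3 jog.py '[[0,0,0.001,0],[0,0,0.002,0],[0,0,0.002,0]]'| grep -E "tcp_pos|wrist"; done;  python3 jog.py '[[0,0,0.001,0],[0,0,0.001,0],[0,0,-0.04,0],[0,0,-0.08,0],[0,0,-0.12,0],[0,0,-0.15,0],[0,0,-0.15,0]]' | grep -E "tcp_pos"; python3 jog.py '[[-0.3,-0.2,0,0],[-0.3,-0.2,0,0],[-0.3,-0.2,0,0],[-0.3,-0.2,0,0],[-0.3,-0.2,0,0],[-0.3,-0.2,0,0],[-0.3,-0.2,0,0],[-0.3,-0.2,0,0],[-0.3,-0.2,0,0],[-0.3,-0.2,0,0]]' | grep -E "time|tcp_pos"; python3 - <<'E'
from h import *
T=Cam("top"); t=snap("top","top7"); s=snap("side","side7")
o=np.hstack([cv2.resize(t[150:260,190:330].astype(np.uint8),(400,400)),cv2.resize(s[160:300,190:330].astype(np.uint8),(400,400))]);cv2.imwrite("pics/c7.png",np.clip(o[:,:,::-1]*1.5,0,255).astype(np.uint8))
S=Cam("side")
for n,p in dict(A=(.652,.156),B=(.6285,.0207),C=(.6187,-.116)).items():
    print(n,S.pix([[*p,.168],[*p,.140],[*p,.1]]).round(1).tolist())
E
```

```text
tcp_pos: [0.608, -0.045, 0.1051]
wrist_force: [0.0, 0.1, 0.2]
tcp_pos: [0.6082, -0.0451, 0.1036]
wrist_force: [-4.2, 1.7, 12.6]
tcp_pos: [0.6105, -0.0456, 0.2597]
time: 61.97
tcp_pos: [0.3963, -0.3429, 0.2528]
A [[217.1, 219.2], [218.5, 230.0], [220.4, 244.8]]
B [[243.8, 184.6], [244.7, 194.9], [245.8, 209.1]]
C [[260.5, 155.5], [261.1, 165.3], [261.8, 178.8]]
```

View pics/c7.png

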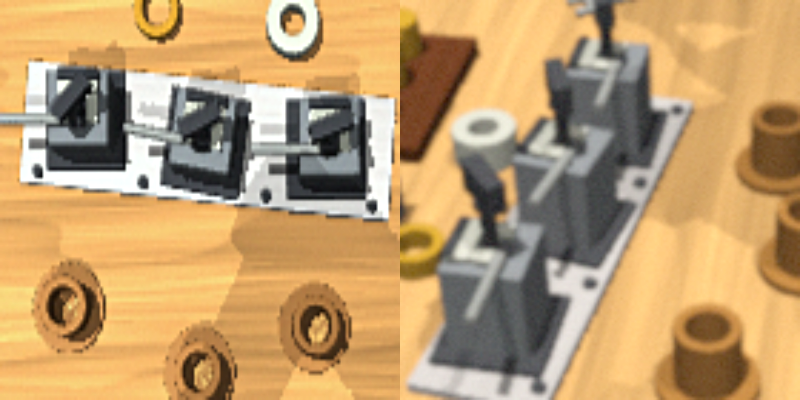

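All three screws are seated, with the white caps shut round their shanks and the three holders empty. One last check that the head heights agree.

```bash
python3 - <<'E'
from h import *
T=Cam("top"); t=cv2.imread("pics/top7.png")[:,:,::-1].astype(int); S=Cam("side"); s=cv2.imread("pics/side7.png").max(2)
g=t[...,1]; q=(g>38)&(g<80)&(t.max(2)-t.min(2)<14); q[:165]=0;q[200:]=0;q[:,:200]=0;q[:,320:]=0
for k,st,ce in blobs(q,40,120):
    rc=cv2.minAreaRect(np.argwhere(k)[:,::-1].astype(np.float32)); print("top head",ce.round(1),np.round(rc[1],1),T.onz(ce,.168).round(4))
for n,p,y in (("A",(.652,.156),.488+np.pi/2),("B",(.6285,.0207),.156+np.pi/2),("C",(.6187,-.116),.121+np.pi/2)):
    e=np.array([np.cos(y),np.sin(y)])*.02
    for sg in(1,-1):
        a,b=S.pix([[p[0]+sg*e[0],p[1]+sg*e[1],.168]])[0],S.pix([[p[0]+sg*e[0],p[1]+sg*e[1],.140]])[0]; c=int(round(a[0])); r=int(round(a[1]))
        print(n,sg,"pred top/bottom rows",a.round(1),b.round(1),"col from",r-10,s[r-10:r+18,c].tolist())
E
```

```text
top head [212.9 174.5] [11.6 17.1] [0.6538 0.1587 0.168 ]
top head [259.  181.9] [ 5.3 17.5] [0.6281 0.0225 0.168 ]
top head [292.  182.7] [12.  4.] [ 0.6231 -0.0748  0.168 ]
top head [308.3 183.9] [17.7 15. ] [ 0.6181 -0.1229  0.168 ]
A 1 pred top/bottom rows [219.1 224.8] [220.5 235.7] col from 215 [76, 68, 61, 67, 65, 63, 61, 64, 65, 56, 53, 38, 29, 31, 29, 28, 28, 35, 28, 30, 30, 32, 29, 25, 42, 55, 52, 41]
A -1 pred top/bottom rows [215.1 213.8] [216.5 224.5] col from 204 [82, 82, 114, 142, 159, 157, 144, 116, 96, 81, 72, 63, 63, 63, 62, 61, 56, 49, 34, 35, 32, 33, 26, 46, 78, 106, 118, 117]
B 1 pred top/bottom rows [243.1 189.5] [244.  199.8] col from 179 [152, 121, 72, 62, 64, 64, 61, 64, 64, 62, 61, 57, 45, 36, 45, 46, 35, 39, 56, 98, 126, 127, 109, 106, 114, 116, 124, 126]
B -1 pred top/bottom rows [244.5 179.9] [245.3 190.1] col from 170 [165, 164, 161, 160, 159, 159, 160, 161, 160, 147, 112, 72, 60, 64, 60, 64, 62, 63, 67, 65, 67, 48, 38, 35, 40, 33, 33, 26]
C 1 pred top/bottom rows [259.8 159.5] [260.4 169.4] col from 150 [160, 141, 102, 66, 64, 65, 66, 64, 65, 62, 60, 48, 37, 28, 37, 36, 37, 36, 40, 49, 64, 76, 78, 81, 75, 72, 62, 57]
C -1 pred top/bottom rows [261.2 151.6] [261.8 161.3] col from 142 [65, 59, 81, 133, 159, 162, 165, 165, 161, 141, 103, 64, 65, 63, 66, 62, 63, 61, 60, 48, 34, 34, 32, 38, 33, 35, 28, 31]
```

```bash
python3 -c "
from workcell import arm
print(arm.hand_in())"
```

```text
the job is handed in; nothing more can be done
None
```

All three screws are turned clockwise to the firm stop in wells of their own and all three caps are pressed shut round their shanks; the job was handed in at about 62 s on the robot's clock and no verdict came back.

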